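# Load the embossing press, latch its tray and switch it on with the key

### The job

Press every embossing block on the table flush into a nest of the press's drawn-out tray (any nest, one block each, steel face up). Then push the tray under the press until its spring catch has clicked and it stands fully home, and only then put the key from its wooden rest fully into the key switch, turn it clockwise to its stop, and leave it there.

Things in the scene. Friction and masses are not known exactly. Their poses are not given: they have to be found in the camera images.
- press: Low green table-top embossing press, fixed, 400 mm (x) by 284 mm (y). Origin on the table under the centre of the fully drawn-out tray; x is the way the tray is pushed in (away from the robot, within 10 degrees). Its head, 55 to 85 mm above the table, spans x = 80 to 205 mm; behind it a 125 mm high housing reaches x = 308 mm. It stands in a new place each time.
- tray (a joint): How far the tray is pushed in, m: 0 drawn out, 0.130 home at its stop; starts at 0 to 0.025. It slides with 1 to 3 N up to 0.114; there a spring catch resists with about 10 N until 0.123, beyond which it drives the tray home and holds it against about 8 N. Pushed less far, the tray springs back to about 0.114. Allow a push of 20 N.
- nest0 (a point): Right-hand (press -y) nest: centre of its floor, axes of the press; moves with the tray. The aluminium tray is 90 mm (x) by 240 mm (y), top 28 mm above the table. Each nest is a recess 64 mm (x) by 48 mm (y), 12 mm deep (floor 16 mm above the table); nests lie along y, 76 mm apart. A seated block has its origin here and stands 16 mm above the tray.
- nest1 (a point): Middle nest, likewise.
- nest2 (a point): Left-hand (press +y) nest, likewise.
- tab (a point): Black upright push tab at the tray's front: middle of the top edge of its front face (towards the robot), 80 mm above the table; axes of the press; moves with the tray. The tab is 70 mm wide (y), 12 mm thick (x), 70 mm tall; push its front face along press +x. With the tray home there is about 30 mm free between tab and head.
- block0: Embossing block, wood with a steel top face bearing a flower: 60 mm (its x) by 44 mm (its y) by 28 mm high, 0.13 to 0.23 kg, lower edge relieved 3 mm. Origin at the centre of its underside, z up. Lies flat, steel up, to the right of the press. Grip it across the 44 mm. Two or three of the blocks are there, the rest absent.
- block1: Embossing block, same as block0.
- block2: Embossing block, same as block0.
- key: Key standing upright in its rest, blade down: black grip 40 mm (its x) by 12 mm (its y) by 42 mm tall over a brass blade 16 mm (x) by 7 mm (y) by 26 mm long, tip relieved 2 mm. Origin at the centre of the blade's lower end, z up; the grip spans z = 26 to 68 mm. Grip it across the 12 mm.
- key_rest: Wooden key rest, fixed, 70 by 70 mm, 35 mm high, with a slot along its x in its top, in which the key's blade stands; the shoulders of the key's grip rest on the top. To the left of the press or to the right of the blocks; origin at the centre of its underside.
- slot (a point): Mouth centre of the key slot in the switch's square steel barrel (42 by 42 mm), 60.5 mm above the table; turns with the barrel. Slot 19 mm (this x) by 10 mm (y), 28 mm deep. The key is fully in when its grip's shoulders rest on the barrel, its origin 26 mm below this point.
- switch: Grey key switch box, fixed, 90 by 90 by 30 mm, carrying the barrel in the middle of its top, on the other side of the table from the key rest. Origin at the centre of its underside; the slot lies along its x while the barrel is at 0.
- barrel (a joint): Angle of the switch barrel, rad: 0 off (start), grows clockwise seen from above, stop at 1.4 (on). It takes about 0.06 N m to turn and stays where it is left; the key has up to 0.25 rad of play in the slot.
Mind the look-alikes: they are no part of the job. What is shaped like the block2 but green, orange or pink is not meant.

How it is judged:
On the way, in this order (a step that is already met when the one before it is completed fails the run):
1. every block seated flush in a nest (((horizontal distance between block0 and nest0 below 0.005 m and z of block0 in the frame of nest0 between -0.003 and 0.003 m and angle between block0's own z axis and vertical below 0.12 rad) or (horizontal distance between block0 and nest1 below 0.005 m and z of block0 in the frame of nest1 between -0.003 and 0.003 m and angle between block0's own z axis and vertical below 0.12 rad) or (horizontal distance between block0 and nest2 below 0.005 m and z of block0 in the frame of nest2 between -0.003 and 0.003 m and angle between block0's own z axis and vertical below 0.12 rad)) and ((horizontal distance between block1 and nest0 below 0.005 m and z of block1 in the frame of nest0 between -0.003 and 0.003 m and angle between block1's own z axis and vertical below 0.12 rad) or (horizontal distance between block1 and nest1 below 0.005 m and z of block1 in the frame of nest1 between -0.003 and 0.003 m and angle between block1's own z axis and vertical below 0.12 rad) or (horizontal distance between block1 and nest2 below 0.005 m and z of block1 in the frame of nest2 between -0.003 and 0.003 m and angle between block1's own z axis and vertical below 0.12 rad)) and ((horizontal distance between block2 and nest0 below 0.005 m and z of block2 in the frame of nest0 between -0.003 and 0.003 m and angle between block2's own z axis and vertical below 0.12 rad) or (horizontal distance between block2 and nest1 below 0.005 m and z of block2 in the frame of nest1 between -0.003 and 0.003 m and angle between block2's own z axis and vertical below 0.12 rad) or (horizontal distance between block2 and nest2 below 0.005 m and z of block2 in the frame of nest2 between -0.003 and 0.003 m and angle between block2's own z axis and vertical below 0.12 rad))), for 0.2 s.
2. tray pushed home past its catch, blocks still seated (all of step 1 and value of joint tray above 0.127 m), for 0.2 s.
3. key fully in the switch (value of joint tray above 0.127 m and horizontal distance between key and slot below 0.004 m and z of key in the frame of slot below -0.022 m and angle between key's own z axis and vertical below 0.12 rad), for 0.2 s.
4. key turned clockwise to its stop (all of step 3 and value of joint barrel above 1.2 rad), for 0.2 s.
At the end, for the whole second after the job is handed in: Every present block in a nest: within 5 mm of its centre, underside within 3 mm of its floor, level within 0.12 rad; tray beyond 0.127 m; key in the slot within 4 mm of its centre, 22 mm deep, upright within 0.12 rad; barrel turned 1.2 rad or more; key at rest; all released (all of step 1 and all of step 4 and linear speed of key below 0.02 m/s); the robot touches nothing.
Of block0, block1, block2 only 2 to 3 are there at a start; the rules pass over those that are not, and their reading is None.
At some moment in a run one of block0, block1, block2 may be knocked a few centimetres aside while the robot is not near it.
It also fails if it takes over 208 s, if anything falls off the work surface, if the arm or the gripper's body presses on something with over 40 N, if the wrist force passes 120 N, or if a joint passes its speed limit or range.

### The arm

A 6-joint arm with a two-finger parallel gripper is mounted at the origin on the work surface. World frame = base frame: x ahead of the robot, y to its left, z up, the work surface at z = 0. Lengths are in m, angles in rad, forces in N, time in s.
With the tool pointing down it reaches from about 0.25 to 0.8 m from the base axis. Payload 3.9 kg.
Tool frame: the origin (TCP) lies at the very end of the fingers, on their centre line; the grasp point (between the pads) lies 19 mm behind it; z points along the fingers, y is the line along which they close (so a half turn about z gives the same grasp; the last joint's range is limited). The gripper opens to 85 mm and grips with 20 to 120 N. Pads are 22 mm wide; open, the fingers measure 114 mm over their backs; the gripper's body (76 mm by 85 mm) begins 54 mm behind the grasp point. The pads swing forward as they close: fully open they stand 13 mm farther back than shut.
Start: joints at [1.118, 0.26, -0.138, 1.173, 0, 1.571], TCP at [0.23, 0.472, 0.231] pointing down, gripper open.
Joint ranges: [-2.78, 2.78], [-0.83, 1.72], [-1.28, 1.37], [-1.9, 2.12], [-1.57, 1.48], [-3.14, 3.14]. Speed limits (rad/s): [2.57, 2.57, 3.14, 3.14, 3.14, 3.14].

### API

Orientations are given as [roll, pitch, yaw] about the fixed x, y, z axes, in that order (R = Rz(yaw) Ry(pitch) Rx(roll)).
In Python, from workcell import r gives the robot as it stands.
- The arm moves only by the tool apply_moves, never from a script. Its argument "increments" is a list of rows, each an object with "offset": the shift along the tool's x, y, z in mm, a list of three; "roll": the turn about the tool's z in degrees. In form: [{"offset": [tx, ty, tz], "roll": roll}, ...]. A call has 1 to 10 rows; each row shifts and turns the commanded pose from where the row before left it, along the tool's axes as they then stand; what a row does not reach is not made up. A row lasts 1/8 s, in which the tool goes at most 62.5 mm and 10.7 degrees, less where a joint would pass 70% of its speed; a pose out of reach is approached as far as the arm can. A call is refused whole if a number of a shift passes 62.5 or a number of a turn 10.7, either way. A call with a gripper value outside its range is refused whole. "jaw" is the closure, from -1 (fully open) to 1 (shut), set as the call begins (left out, the last holds). The fingers move at their own pace and stop on an object; the grip force is fixed at half the most. Time passes only in rows, so rows that do not move let the fingers close. It gives the time, the measured TCP pose, the force, the opening and the grip force at its end, in the units of the state.
- r.get_obs(): the state, without advancing time (a new reading comes with each control period).
- r.capture(name): name is "scene" or "top" or "wrist"; returns a dict with "color" (400x640x3 uint8, red, green, blue), "fx", "fy", "cx", "cy" (pixels), "dist_coeffs" ([k1, k2, p1, p2, k3] as OpenCV has them; the pictures are not rectified), "world_from_camera" (4x4, takes a point from camera to world coordinates). Camera axes: x right, y down, z forward; pixel columns grow to the right and rows downward; lengths in m; the calibration is good to about 2 mm. A picture is of the moment at which its call begins. There is no depth.
- r.close_job(): hands the job in; it is judged then, once.
The state is a dict: "t": time; "joint_pos": joint angles; "joint_velocities": joint speeds; "joint_efforts": joint torques, N m; "eef_pos": TCP position; "eef_rot": TCP orientation; "contact_force": force on the tool from outside, world axes, zero at the start; "ft_torque": the same for the moment, N m; "grip_width": finger opening in m; "gripper_force": force on a finger pad.
Only numpy, scipy, OpenCV 4.12 (cv2) and the standard library are available. Lean on these libraries where they do the work, as an engineer would, in place of code of your own. Each camera call takes 0.05 s, during which the arm holds its last target. There are 200 camera calls.

## Working session

There is one attempt and no reset: what is moved stays moved. The work goes in short steps, Python scripts to look and compute and a tool call to move; the robot and the scene stay as the last step left them, time stands still between calls to the robot, and variables do not carry over. Pictures are saved under pics/ and viewed, at most 14 in all, crops included, and the job is handed in when it is done.

Besides the shell and the picture viewer there is one more tool, called after "Request:" as name(argument=value, ...) on one line, values as JSON. apply_moves: Moves the arm, as the interface text tells. Its arguments: {"type":"object","properties":{"increments":{"type":"array","items":{"type":"object","properties":{"offset":{"type":"array","items":{"type":"number"}},"roll":{"type":"number"}}}},"jaw":{"type":"number"}},"required":["increments"]}

```bash
ls; mkdir -p pics; cat > h.py <<'E'
import numpy as np, cv2, sys
from workcell import r
def cap(n,save=None):
    c=r.capture(n)
    if save: cv2.imwrite('pics/'+save,c['color'][:,:,::-1])
    return c
def K(c): return np.array([[c['fx'],0,c['cx']],[0,c['fy'],c['cy']],[0,0,1.]])
def ray(c,uv):
    p=cv2.undistortPoints(np.array(uv,float).reshape(-1,1,2),K(c),np.array(c['dist_coeffs'],float)).reshape(-1,2)
    T=np.array(c['world_from_camera']); d=np.c_[p,np.ones(len(p))]@T[:3,:3].T
    return T[:3,3],d
def plane(c,uv,z):
    o,d=ray(c,uv); return o+d*((z-o[2])/d[:,2])[:,None]
def proj(c,P):
    T=np.linalg.inv(np.array(c['world_from_camera'])); 
    return cv2.projectPoints(np.array(P,float).reshape(-1,1,3),cv2.Rodrigues(T[:3,:3])[0],T[:3,3],K(c),np.array(c['dist_coeffs'],float))[0].reshape(-1,2)
E
python3 - <<'E'
from h import *
for n in('scene','top','wrist'):
    c=cap(n,n+'0.png'); print(n,c['fx'],np.round(c['world_from_camera'],3).tolist())
o=r.get_obs(); print(o['t'],o['eef_pos'],o['eef_rot'],o['grip_width'],o['contact_force'])
E
```

```text
pics
scene 472.6722339939462 [[0.48, 0.599, -0.64, 1.237], [0.877, -0.313, 0.365, -0.424], [0.019, -0.737, -0.676, 0.85], [0.0, 0.0, 0.0, 1.0]]
top 378.7142816725218 [[0.012, -0.989, 0.145, 0.327], [-1.0, -0.01, 0.016, -0.015], [-0.015, -0.145, -0.989, 1.231], [0.0, 0.0, 0.0, 1.0]]
wrist 281.5466255719971 [[0.437, 0.861, 0.262, 0.164], [0.899, -0.417, -0.13, 0.505], [-0.003, 0.292, -0.956, 0.372], [0.0, 0.0, 0.0, 1.0]]
0.15 [0.2294394  0.47161375 0.23066799] [-3.14007124e+00  2.44700227e-05  2.68883221e+00] 0.08551445091564674 [ 0.76458923  0.25534452 -0.60654421]
```

View pics/top0.png

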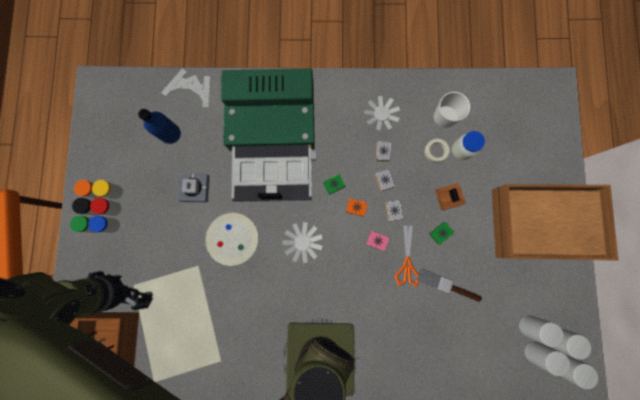

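View pics/scene0.png

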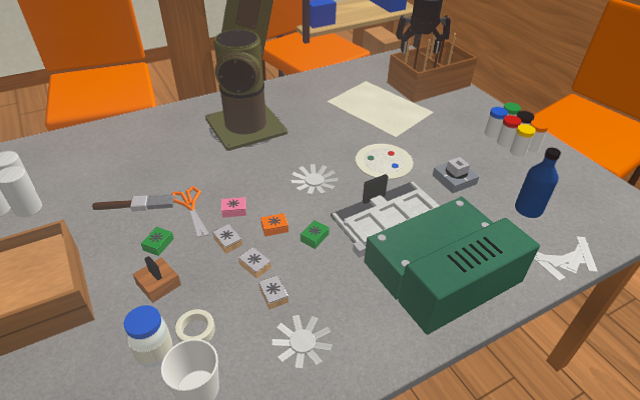

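Top view: three steel-topped blocks with flowers at (384,151), (385,180), (394,210). The look-alikes are green (334,184), orange (356,207), pink (378,241) and green (442,233), and I leave those out. The key rest is at (451,196), the switch at (194,187) and the tray nests at (247/273/298,170). Next: rough world positions.

```bash
python3 - <<'E'
from h import *
c=cap('top')
for n,uv,z in [('b',(384,151),.028),('b',(385,180),.028),('b',(394,210),.028),('rest',(451,196),.035),('switch',(191,186),.0605),('nest2',(247,171),.028),('nest1',(272,171),.028),('nest0',(298,171),.028),('tab',(271,190),.08),('g',(334,184),.028)]:
    p=plane(c,[uv],z)[0]; print(n,p.round(3),np.hypot(*p[:2]).round(3))
im=cv2.resize(c['color'][120:260,320:480],None,fx=5,fy=4.28,interpolation=cv2.INTER_CUBIC)
cv2.imwrite('pics/cropb.png',im[:,:,::-1])
E
```

```text
b [ 0.647 -0.201  0.028] 0.677
b [ 0.551 -0.203  0.028] 0.587
b [ 0.454 -0.23   0.028] 0.509
rest [ 0.5   -0.409  0.035] 0.646
switch [0.52  0.411 0.06 ] 0.663
nest2 [0.577 0.244 0.028] 0.626
nest1 [0.578 0.163 0.028] 0.6
nest0 [0.578 0.078 0.028] 0.584
tab [0.507 0.156 0.08 ] 0.53
g [ 0.537 -0.039  0.028] 0.538
```

View pics/cropb.png

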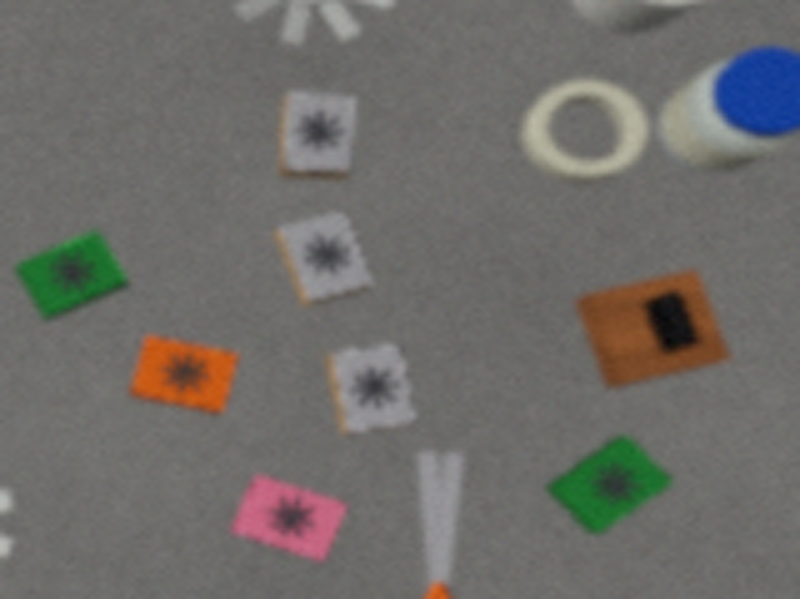

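View pics/wrist0.png

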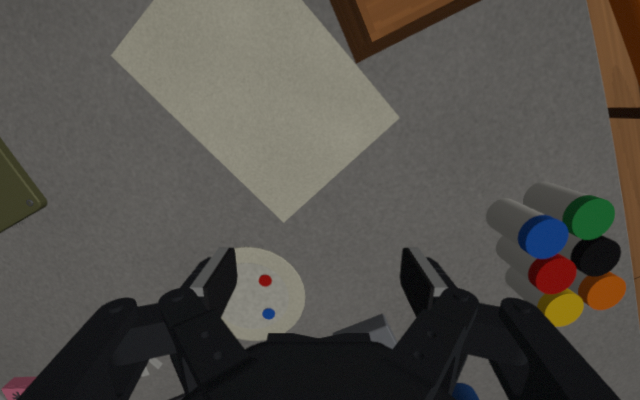

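The wrist view shows the palette at (262,290), with the fingers at the bottom edge. The camera sits on the tool +x side. The crop confirms three grey steel-faced, wood-sided blocks at (320,130), (327,255) and (375,388), with the coloured ones excluded. I'll rise, turn to yaw 0 and go above the blocks.

Request:
apply_moves(increments=[{"offset":[0,0,-7],"roll":10.7},{"offset":[0,0,-7],"roll":10.7},{"offset":[0,0,-7],"roll":10.7},{"offset":[0,0,-7],"roll":10.7},{"offset":[0,0,-7],"roll":10.7},{"offset":[0,0,-7],"roll":10.7},{"offset":[0,0,-7],"roll":10.7},{"offset":[0,0,-7],"roll":10.7},{"offset":[0,0,-7],"roll":10.7},{"offset":[0,0,-7],"roll":10.7}])

```text
t: 1.45
eef_pos: [0.2925, 0.43, 0.3013]
eef_rot: [-3.076, 0.006, 0.934]
contact_force: [1.1, -0.0, -0.6]
grip_width: 0.0854
gripper_force: 0.0
```

Request:
apply_moves(increments=[{"offset":[0,0,0],"roll":10.7},{"offset":[0,0,0],"roll":10.7},{"offset":[0,0,0],"roll":10.7},{"offset":[0,0,0],"roll":10.7},{"offset":[0,0,0],"roll":4.3},{"offset":[17.5,61,0],"roll":0},{"offset":[17.5,61,0],"roll":0},{"offset":[17.5,61,0],"roll":0},{"offset":[17.5,61,0],"roll":0},{"offset":[17.5,61,0],"roll":0}])

```text
t: 2.7
eef_pos: [0.6053, 0.0244, 0.2268]
eef_rot: [-2.924, 0.115, 0.423]
contact_force: [1.6, 1.1, 0.5]
grip_width: 0.0854
gripper_force: 0.0
```

Request:
apply_moves(increments=[{"offset":[17.5,61,0],"roll":0},{"offset":[17.5,61,0],"roll":0},{"offset":[17.5,61,0],"roll":0},{"offset":[17.5,61,0],"roll":0},{"offset":[17.5,61,0],"roll":0},{"offset":[17.5,61,0],"roll":0},{"offset":[0,0,0],"roll":0},{"offset":[0,0,0],"roll":0}])

```text
t: 3.7
eef_pos: [0.71, -0.2088, 0.1888]
eef_rot: [-2.862, 0.168, 0.437]
contact_force: [-0.4, -0.5, -0.9]
grip_width: 0.0855
gripper_force: 0.0
```

```bash
python3 - <<'E'
from h import *
c=cap('wrist','w1.png'); print(np.round(c['world_from_camera'],3).tolist())
E
```

```text
[[0.366, -0.778, -0.511, 0.815], [-0.891, -0.452, 0.051, -0.203], [-0.271, 0.436, -0.858, 0.31], [0.0, 0.0, 0.0, 1.0]]
```

View pics/w1.png

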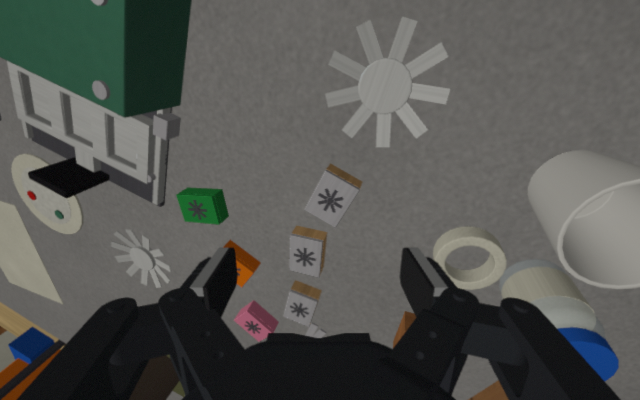

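```bash
python3 - <<'E'
from h import *
o=r.get_obs(); print({k:np.round(v,3).tolist() for k,v in o.items()})
E
```

```text
{'t': 3.75, 'joint_pos': [-0.324, 1.131, 1.364, 2.116, 0.089, 2.39], 'joint_velocities': [0.016, -0.014, -0.003, -0.002, -0.003, 0.0], 'joint_efforts': [-1.276, -73.54, 21.251, 2.694, 0.264, 0.001], 'eef_pos': [0.71, -0.208, 0.189], 'eef_rot': [-2.863, 0.167, 0.438], 'contact_force': [-0.974, -0.505, 0.48], 'ft_torque': [-0.236, -0.262, 0.034], 'gripper_force': 0.0, 'grip_width': 0.085}
```

Request:
apply_moves(increments=[{"offset":[0,0,0],"roll":0},{"offset":[0,0,0],"roll":0}])

```text
t: 4.0
eef_pos: [0.7102, -0.2077, 0.1895]
eef_rot: [-2.863, 0.167, 0.439]
contact_force: [-0.5, 0.2, -0.3]
grip_width: 0.0855
gripper_force: 0.0
```

Request:
apply_moves(increments=[{"offset":[0,0,0],"roll":4},{"offset":[0,0,0],"roll":0},{"offset":[0,0,0],"roll":0}])

```text
t: 4.38
eef_pos: [0.71, -0.2086, 0.1889]
eef_rot: [-2.875, 0.187, 0.37]
contact_force: [-0.2, 0.1, -0.7]
grip_width: 0.0856
gripper_force: 0.0
```

Request:
apply_moves(increments=[{"offset":[-20,0,0],"roll":0},{"offset":[0,0,0],"roll":0},{"offset":[0,0,0],"roll":0}])

```text
t: 4.75
eef_pos: [0.6926, -0.216, 0.1941]
eef_rot: [-2.877, 0.184, 0.369]
contact_force: [0.5, -0.3, -0.6]
grip_width: 0.0853
gripper_force: 0.0
```

```bash
python3 - <<'E'
from h import *
o=r.get_obs(); print({k:np.round(v,3).tolist() for k,v in o.items()})
E
```

```text
{'t': 4.75, 'joint_pos': [-0.339, 1.01, 1.094, 1.966, 0.084, 2.445], 'joint_velocities': [0.005, 0.007, 0.068, -0.002, -0.002, 0.0], 'joint_efforts': [-0.379, -70.885, 21.187, 2.707, 0.269, -0.002], 'eef_pos': [0.693, -0.216, 0.194], 'eef_rot': [-2.877, 0.184, 0.369], 'contact_force': [0.461, -0.26, -0.582], 'ft_torque': [-0.175, -0.263, -0.038], 'gripper_force': 0.0, 'grip_width': 0.085}
```

I now have the joint relation: yaw ≈ j1 + π − j6. The turn ran j6 into its limit and tilted the tool, with j2−j3+j4 at 1.88 instead of π/2 and j5 at 0.084. I'll log poses to learn the kinematics, then take the tilt out.

```bash
cat >> h.py <<'E'
import json
from scipy.spatial.transform import Rotation as Rn
def obs():
    o=r.get_obs(); R=Rn.from_euler('xyz',o['eef_rot']); p=np.array(o['eef_pos']); q=np.array(o['joint_pos'])
    open('log.jsonl','a').write(json.dumps([q.tolist(),p.tolist(),list(map(float,o['eef_rot']))])+'\n')
    return o,p,R,q
def st():
    o,p,R,q=obs(); z=R.as_matrix()[:,2]; a=q[0]
    print('t',round(o['t'],2),'p',(p*1000).round(1),'yaw',np.degrees(o['eef_rot'][2]).round(2),'q',q.round(3),'tilt out/side',(z[0]*np.cos(a)+z[1]*np.sin(a)).round(4),(-z[0]*np.sin(a)+z[1]*np.cos(a)).round(4),'F',np.round(o['contact_force'],1),'w',round(o['grip_width'],4))
    return o,p,R,q
def go(x,y,z,yaw=None):
    """print tool-frame offset (mm) after applying roll, and roll (deg)"""
    o,p,R,q=st(); d=0
    if yaw is not None:
        d=np.degrees(o['eef_rot'][2])-yaw; d=(d+180)%360-180
        R=R*Rn.from_euler('z',d,degrees=True)
    print('roll',round(d,2),'offset',(R.inv().apply(np.array([x,y,z])-p)*1000).round(1), 'old-frame',(Rn.from_euler('xyz',o['eef_rot']).inv().apply(np.array([x,y,z])-p)*1000).round(1))
E
python3 - <<'E'
from h import *
# earlier readings
open('log.jsonl','a').write(json.dumps([[1.118,.26,-.138,1.173,0,1.571],[.2294,.4716,.2307],[-3.14007,0,2.68883]])+'\n'+json.dumps([[-.324,1.131,1.364,2.116,.089,2.39],[.710,-.208,.189],[-2.863,.167,.438]])+'\n')
go(.5,-.15,.3)
E
```

```text
t 4.75 p [ 692.6 -216.   194.1] yaw 21.13 q [-0.339  1.01   1.094  1.966  0.084  2.445] tilt out/side -0.3046 0.084 F [ 0.5 -0.3 -0.6] w 0.0853
roll 0 offset [-172.6 -146.2  -38.6] old-frame [-172.6 -146.2  -38.6]
```

Request:
apply_moves(increments=[{"offset":[-35,-29,-8],"roll":0},{"offset":[-35,-29,-8],"roll":0},{"offset":[0,0,0],"roll":0},{"offset":[0,0,0],"roll":0}])

```text
t: 5.25
eef_pos: [0.617, -0.191, 0.2372]
eef_rot: [-2.879, 0.182, 0.369]
contact_force: [0.0, -0.3, -0.5]
grip_width: 0.0856
gripper_force: 0.0
```

```bash
python3 -c "
from h import *
st()"
```

```text
t 5.25 p [ 617.  -191.   237.2] yaw 21.12 q [-0.342  0.756  0.666  1.789  0.083  2.443] tilt out/side -0.302 0.0831 F [ 0.  -0.3 -0.5] w 0.0856
```

Request:
apply_moves(increments=[{"offset":[-35,-29,-8],"roll":0},{"offset":[-35,-29,-8],"roll":0},{"offset":[-35,-29,-8],"roll":0},{"offset":[0,0,0],"roll":0},{"offset":[0,0,0],"roll":0}])

```text
t: 5.88
eef_pos: [0.5004, -0.1529, 0.3002]
eef_rot: [-2.876, 0.185, 0.369]
contact_force: [-0.0, -0.2, -0.3]
grip_width: 0.0857
gripper_force: 0.0
```

```bash
cat > fk.py <<'E'
from h import *
from scipy.optimize import least_squares
D=[json.loads(l) for l in open('log.jsonl')]
Q=np.array([d[0] for d in D]);P=np.array([d[1] for d in D]);E=np.array([d[2] for d in D])
# planar: r = x0+L1 sin(j2)+L2 cos(j2-j3+b)..., general: x0 + a1 s2 + b1 c2 + a2 s23 + b2 c23 ; tool along tool z length Lt, minus j5 offset
def wrist(q,k):
    x0,z0,L1,e1,L2,e2=k; a=q[1]; b=q[1]-q[2]
    rr=x0+L1*np.sin(a)+e1*np.cos(a)+L2*np.cos(b)+e2*np.sin(b); zz=z0+L1*np.cos(a)-e1*np.sin(a)-L2*np.sin(b)+e2*np.cos(b)
    return rr,zz
def ori(q):
    # tool z: pitch about arm-plane normal then j5 ; base frame arm plane (r, t, z)
    a=q[1]-q[2]+q[3]
    M=Rn.from_euler('z',q[0])*Rn.from_euler('y',a)*Rn.from_euler('z',-q[4])*Rn.from_matrix(np.array([[0,0,1],[0,-1,0],[1,0,0.]]))*Rn.from_euler('z',q[5])
    return M
if __name__=='__main__':
    for q,e in zip(Q,E): print(np.degrees((ori(q).inv()*Rn.from_euler('xyz',e)).as_rotvec()).round(2))
E
python3 -c "
from h import *
st()"; python3 fk.py
```

```text
t 5.88 p [ 500.4 -152.9  300.2] yaw 21.13 q [-0.347  0.49   0.336  1.728  0.082  2.438] tilt out/side -0.3058 0.0815 F [-0.  -0.2 -0.3] w 0.0857
[0.0000e+00 1.2000e-01 1.7999e+02]
[-10.94  11.63 179.24]
[   9.71  -11.6  -179.36]
[ -9.62  11.45 179.38]
[   9.49  -11.19 -179.4 ]
```

```bash
sed -i "s/Rn.from_euler('z',-q\[4\])/Rn.from_euler('z',q[4])/; s/Rn.from_euler('z',q\[5\])$/Rn.from_euler('z',q[5]+np.pi)/" fk.py
python3 fk.py; python3 - <<'E'
from fk import *
def res(k):
    out=[]
    for q,p,e in zip(Q,P,E):
        rr,zz=wrist(q,k[:6]); M=ori(q).as_matrix(); w=np.array([rr*np.cos(q[0]),rr*np.sin(q[0]),zz])
        a=q[1]-q[2]+q[3]; f=np.array([np.cos(a)*np.cos(q[0]),np.cos(a)*np.sin(q[0]),-np.sin(a)])
        out.append((w+k[6]*f+k[7]*M[:,2]-p))
    return np.r_[np.ravel(out)*1000,(np.array(k)-np.array([0,.2,.3,.03,.3,.03,.08,.2]))*1]
s=least_squares(res,[0,.2,.3,.03,.3,.03,.08,.2]); print(s.x.round(3), s.fun[:-8].round(1))
E
```

```text
[ 0.08 -0.   -0.01]
[-0.03  0.01 -0.05]
[ 0. -0.  0.]
[ 0.  0. -0.]
[0. 0. 0.]
[-0.003  0.212  0.569 -0.001  0.387  0.063  0.118  0.322] [ 0.  -0.   0.1 -0.1 -0.3  0.   0.   0.1  0.   0.2  0.  -0.1 -0.1  0.1
 -0.1]
```

Request:
apply_moves(increments=[{"offset":[0,0,0],"roll":-10.7},{"offset":[0,0,0],"roll":-10.7},{"offset":[0,0,0],"roll":-10.7},{"offset":[0,0,0],"roll":-10.7},{"offset":[0,0,0],"roll":-10.7},{"offset":[0,0,0],"roll":-10.7},{"offset":[0,0,0],"roll":-10.7},{"offset":[0,0,0],"roll":-10.7},{"offset":[0,0,0],"roll":-10.7},{"offset":[0,0,0],"roll":-10.7}])

```text
t: 7.12
eef_pos: [0.5001, -0.1529, 0.2987]
eef_rot: [-3.036, -0.308, 2.201]
contact_force: [-0.5, -0.9, 0.0]
grip_width: 0.0852
gripper_force: 0.0
```

Request:
apply_moves(increments=[{"offset":[0,0,0],"roll":-10.7},{"offset":[0,0,0],"roll":-10.7},{"offset":[0,0,0],"roll":-10.7},{"offset":[0,0,0],"roll":-10.7},{"offset":[0,0,0],"roll":-10.7},{"offset":[0,0,0],"roll":-10.7},{"offset":[0,0,0],"roll":-10.7},{"offset":[0,0,0],"roll":-10.7},{"offset":[0,0,0],"roll":-10.7},{"offset":[0,0,0],"roll":-10.7}])

```text
t: 8.38
eef_pos: [0.5001, -0.1529, 0.2987]
eef_rot: [2.816, -0.007, -2.197]
contact_force: [-0.2, -0.5, -0.8]
grip_width: 0.0853
gripper_force: 0.0
```

Request:
apply_moves(increments=[{"offset":[0,0,0],"roll":-10.7},{"offset":[0,0,0],"roll":-10.7},{"offset":[0,0,0],"roll":-10.7},{"offset":[0,0,0],"roll":-10.7},{"offset":[0,0,0],"roll":-10.7},{"offset":[0,0,0],"roll":-10.7},{"offset":[0,0,0],"roll":-10.7},{"offset":[0,0,0],"roll":-10.7},{"offset":[0,0,0],"roll":-10.7}])

```text
t: 9.5
eef_pos: [0.5001, -0.1529, 0.2987]
eef_rot: [-3.112, 0.324, -0.513]
contact_force: [-0.0, -0.4, -0.0]
grip_width: 0.0851
gripper_force: 0.0
```

```bash
python3 -c "
from h import *
st()"
```

```text
t 9.5 p [ 500.1 -152.9  298.7] yaw -29.37 q [-0.347  0.493  0.335  1.728  0.082 -2.984] tilt out/side -0.309 0.0815 F [-0.  -0.4 -0. ] w 0.0851
```

Request:
apply_moves(increments=[{"offset":[0,0,0],"roll":-7},{"offset":[0,0,0],"roll":-7},{"offset":[0,0,0],"roll":0},{"offset":[0,0,0],"roll":0}])

```text
t: 10.0
eef_pos: [0.5055, -0.1323, 0.2994]
eef_rot: [-3.065, 0.308, -0.304]
contact_force: [-0.1, 0.6, -0.1]
grip_width: 0.0851
gripper_force: 0.0
```

```bash
python3 -c "
from h import *
st()"
```

```text
t 10.0 p [ 505.5 -132.3  299.4] yaw -17.41 q [-0.303  0.486  0.328  1.721  0.076 -3.141] tilt out/side -0.3026 0.0764 F [-0.1  0.6 -0.1] w 0.0851
```

Request:
apply_moves(increments=[{"offset":[0,60,0],"roll":0},{"offset":[0,60,0],"roll":0},{"offset":[0,60,0],"roll":0},{"offset":[0,0,0],"roll":0},{"offset":[0,0,0],"roll":0}])

```text
t: 10.62
eef_pos: [0.469, -0.2327, 0.293]
eef_rot: [3.114, 0.31, -0.445]
contact_force: [-0.8, -0.5, -1.0]
grip_width: 0.0853
gripper_force: 0.0
```

```bash
python3 -c "
from h import *
st()"
```

```text
t 10.62 p [ 469.  -232.7  293. ] yaw -25.49 q [-0.444  0.491  0.322  1.712 -0.027 -3.141] tilt out/side -0.305 -0.0272 F [-0.8 -0.5 -1. ] w 0.0853
```

Request:
apply_moves(increments=[{"offset":[0,0,0],"roll":8},{"offset":[57,0,-18],"roll":0},{"offset":[57,0,-18],"roll":0},{"offset":[57,0,-18],"roll":0},{"offset":[57,0,-18],"roll":0},{"offset":[57,0,-18],"roll":0},{"offset":[0,0,0],"roll":0},{"offset":[0,0,0],"roll":0}])

```text
t: 11.62
eef_pos: [0.6487, -0.3533, 0.2583]
eef_rot: [3.079, 0.213, -0.584]
contact_force: [0.1, 0.2, 1.2]
grip_width: 0.0854
gripper_force: 0.0
```

```bash
python3 -c "
from h import *
st()"
```

```text
t 11.62 p [ 648.7 -353.3  258.3] yaw -33.45 q [-0.481  1.037  1.365  2.117 -0.041 -3.041] tilt out/side -0.216 -0.0405 F [0.1 0.2 1.2] w 0.0854
```

Request:
apply_moves(increments=[{"offset":[60,0,-14],"roll":0},{"offset":[60,0,-14],"roll":0},{"offset":[60,0,-14],"roll":0},{"offset":[0,0,0],"roll":0},{"offset":[0,0,0],"roll":0}])

```text
t: 12.25
eef_pos: [0.6435, -0.3646, 0.2478]
eef_rot: [3.073, 0.226, -0.585]
contact_force: [-0.2, 0.0, 0.1]
grip_width: 0.0855
gripper_force: 0.0
```

```bash
python3 -c "
from h import *
st()"
```

```text
t 12.25 p [ 643.5 -364.6  247.8] yaw -33.54 q [-0.495  1.051  1.365  2.116 -0.048 -3.053] tilt out/side -0.2288 -0.048 F [-0.2  0.   0.1] w 0.0855
```

```bash
cat >> fk.py <<'E'
def fk(q,k):
    rr,zz=wrist(q,k[:6]); M=ori(q).as_matrix(); w=np.array([rr*np.cos(q[0]),rr*np.sin(q[0]),zz])
    a=q[1]-q[2]+q[3]; f=np.array([np.cos(a)*np.cos(q[0]),np.cos(a)*np.sin(q[0]),-np.sin(a)])
    return w+k[6]*f+k[7]*M[:,2]
k0=np.array([0,.2,.3,.03,.3,.03,.08,.2])
s=least_squares(lambda k:np.r_[np.ravel([(fk(q,k)-p)*1000 for q,p in zip(Q,P)]),(k-k0)*2],k0); k=s.x
E
python3 - <<'E'
from fk import *
print(k.round(3),np.abs(s.fun[:-8]).max())
for j2 in (0,.2,.4,.6,.8):
    q=[0,j2,j2+.549,2.12,0,0]; print(j2,q[2],fk(q,k).round(3))
E
```

```text
[-0.002  0.217  0.568  0.     0.387  0.061  0.12   0.321] 0.3886408507526584
0 0.549 [0.297 0.    0.598]
0.2 0.7490000000000001 [0.409 0.    0.586]
0.4 0.9490000000000001 [0.518 0.    0.553]
0.6 1.149 [0.617 0.    0.499]
0.8 1.3490000000000002 [0.704 0.    0.426]
```

Request:
apply_moves(increments=[{"offset":[-50,0,-40],"roll":0},{"offset":[-50,0,-40],"roll":0},{"offset":[-50,0,-40],"roll":0},{"offset":[-50,0,-40],"roll":0},{"offset":[-50,0,-40],"roll":0},{"offset":[-50,0,-40],"roll":0},{"offset":[0,0,0],"roll":0},{"offset":[0,0,0],"roll":0}])

```text
t: 13.25
eef_pos: [0.4355, -0.2124, 0.4972]
eef_rot: [3.079, 0.179, -0.582]
contact_force: [0.1, -0.4, -0.6]
grip_width: 0.0854
gripper_force: 0.0
```

```bash
python3 -c "
from h import *
st()"
```

```text
t 13.25 p [ 435.5 -212.4  497.2] yaw -33.34 q [-0.431  0.41   0.769  2.116 -0.035 -2.993] tilt out/side -0.1851 -0.0349 F [ 0.1 -0.4 -0.6] w 0.0854
```

Request:
apply_moves(increments=[{"offset":[-9,0,-50],"roll":0},{"offset":[-9,0,-50],"roll":0},{"offset":[-9,0,-50],"roll":0},{"offset":[0,0,0],"roll":0},{"offset":[0,0,0],"roll":0}])

```text
t: 13.88
eef_pos: [0.4047, -0.1908, 0.5446]
eef_rot: [3.093, 0.085, -0.577]
contact_force: [0.7, -0.8, 0.1]
grip_width: 0.0855
gripper_force: 0.0
```

```bash
python3 -c "
from h import *
st()"
```

```text
t 13.88 p [ 404.7 -190.8  544.6] yaw -33.04 q [-0.416  0.299  0.753  2.116 -0.034 -2.981] tilt out/side -0.0911 -0.0341 F [ 0.7 -0.8  0.1] w 0.0855
```

Request:
apply_moves(increments=[{"offset":[-5,0,-50],"roll":0},{"offset":[-5,0,-50],"roll":0},{"offset":[0,0,0],"roll":0},{"offset":[0,0,0],"roll":0}])

```text
t: 14.38
eef_pos: [0.3872, -0.1792, 0.5744]
eef_rot: [3.104, 0.016, -0.574]
contact_force: [0.1, -0.9, -0.7]
grip_width: 0.0859
gripper_force: 0.0
```

```bash
python3 -c "
from h import *
st()"
```

```text
t 14.38 p [ 387.2 -179.2  574.4] yaw -32.87 q [-0.408  0.235  0.759  2.116 -0.034 -2.976] tilt out/side -0.0215 -0.0343 F [ 0.1 -0.9 -0.7] w 0.0859
```

Request:
apply_moves(increments=[{"offset":[0,0,-30],"roll":0},{"offset":[0,0,0],"roll":0},{"offset":[0,0,50],"roll":0},{"offset":[0,0,50],"roll":0},{"offset":[0,0,0],"roll":10.7},{"offset":[0,0,0],"roll":10.7},{"offset":[0,0,0],"roll":10.7},{"offset":[0,0,0],"roll":10.7},{"offset":[0,0,0],"roll":10.7},{"offset":[0,0,0],"roll":10.7}])

```text
t: 15.62
eef_pos: [0.3826, -0.1805, 0.4816]
eef_rot: [3.129, -0.032, -1.7]
contact_force: [-0.0, -0.7, -0.6]
grip_width: 0.0856
gripper_force: 0.0
```

Request:
apply_moves(increments=[{"offset":[0,0,0],"roll":10.7},{"offset":[0,0,0],"roll":10.7},{"offset":[0,0,0],"roll":10.7},{"offset":[0,0,0],"roll":10.7},{"offset":[0,0,0],"roll":10.7},{"offset":[0,0,0],"roll":10.7},{"offset":[0,0,0],"roll":10.7},{"offset":[0,0,0],"roll":10.7},{"offset":[0,0,0],"roll":10.7},{"offset":[0,0,0],"roll":10.7}])

```text
t: 16.88
eef_pos: [0.3826, -0.1805, 0.4816]
eef_rot: [-3.107, -0.002, 2.716]
contact_force: [0.2, -0.4, 1.0]
grip_width: 0.0855
gripper_force: 0.0
```

Request:
apply_moves(increments=[{"offset":[0,0,0],"roll":10.7},{"offset":[0,0,0],"roll":10.7},{"offset":[0,0,0],"roll":10.7},{"offset":[0,0,0],"roll":10.7},{"offset":[0,0,0],"roll":10.7},{"offset":[0,0,0],"roll":10.7},{"offset":[0,0,0],"roll":10.7},{"offset":[0,0,0],"roll":10.7},{"offset":[0,0,0],"roll":10.7},{"offset":[0,0,0],"roll":10.7}])

```text
t: 18.12
eef_pos: [0.3825, -0.1805, 0.4816]
eef_rot: [3.134, 0.034, 0.848]
contact_force: [-0.6, 0.5, -0.6]
grip_width: 0.0856
gripper_force: 0.0
```

Request:
apply_moves(increments=[{"offset":[0,0,0],"roll":10.7},{"offset":[0,0,0],"roll":10.7},{"offset":[0,0,0],"roll":10.7},{"offset":[0,0,0],"roll":10.7},{"offset":[0,0,0],"roll":10.7},{"offset":[0,0,0],"roll":10.7},{"offset":[0,0,0],"roll":7.5},{"offset":[0,0,0],"roll":0}])

```text
t: 19.12
eef_pos: [0.3826, -0.1805, 0.4817]
eef_rot: [3.107, 0.003, -0.395]
contact_force: [0.3, 0.3, -0.2]
grip_width: 0.0851
gripper_force: 0.0
```

```bash
python3 -c "
from h import *
st()"
```

```text
t 19.12 p [ 382.6 -180.5  481.7] yaw -22.66 q [-0.415  0.105  0.317  1.785 -0.035  3.122] tilt out/side -0.0023 -0.0345 F [ 0.3  0.3 -0.2] w 0.0851
```

Request:
apply_moves(increments=[{"offset":[0,-60,0],"roll":0},{"offset":[0,0,0],"roll":0},{"offset":[0,0,0],"roll":0}])

```text
t: 19.5
eef_pos: [0.3951, -0.1532, 0.4798]
eef_rot: [3.132, 0.003, -0.36]
contact_force: [0.6, 0.6, 0.9]
grip_width: 0.0852
gripper_force: 0.0
```

```bash
python3 -c "
from h import *
st()"
```

```text
t 19.5 p [ 395.1 -153.2  479.8] yaw -20.65 q [-0.363  0.106  0.314  1.781 -0.01   3.139] tilt out/side -0.0028 -0.0098 F [0.6 0.6 0.9] w 0.0852
```

Request:
apply_moves(increments=[{"offset":[0,-20,0],"roll":0},{"offset":[0,0,0],"roll":0},{"offset":[0,0,0],"roll":-10.7},{"offset":[0,0,0],"roll":-10.7},{"offset":[0,0,0],"roll":-10.7},{"offset":[0,0,0],"roll":-10.7},{"offset":[0,0,0],"roll":-10.7},{"offset":[0,0,0],"roll":-10.7},{"offset":[0,0,0],"roll":-10.7},{"offset":[0,0,0],"roll":-10.7}])

```text
t: 20.75
eef_pos: [0.3984, -0.145, 0.4798]
eef_rot: [-3.139, -0.0, 1.152]
contact_force: [0.1, -0.2, 1.0]
grip_width: 0.0854
gripper_force: 0.0
```

Request:
apply_moves(increments=[{"offset":[0,0,0],"roll":-10.7},{"offset":[0,0,0],"roll":-10.7},{"offset":[0,0,0],"roll":-10.7},{"offset":[0,0,0],"roll":-10.7},{"offset":[0,0,0],"roll":-10.7},{"offset":[0,0,0],"roll":-10.7},{"offset":[0,0,0],"roll":-10.7},{"offset":[0,0,0],"roll":-10.7},{"offset":[0,0,0],"roll":-10.7},{"offset":[0,0,0],"roll":0}])

```text
t: 22.0
eef_pos: [0.3985, -0.1449, 0.4798]
eef_rot: [3.141, -0.002, 2.825]
contact_force: [-0.6, -0.1, 0.6]
grip_width: 0.0854
gripper_force: 0.0
```

```bash
python3 -c "
from h import *
go(.60,-.2,.36,180)"
```

```text
t 22.0 p [ 398.5 -144.9  479.8] yaw 161.84 q [-0.349  0.106  0.314  1.781  0.    -0.032] tilt out/side -0.0025 0.0003 F [-0.6 -0.1  0.6] w 0.0854
roll -18.16 offset [-201.8  -55.2  119.3] old-frame [-209.    10.5  119.3]
```

Tool vertical again. Next: a wrist look at the blocks from a moderate height.

Request:
apply_moves(increments=[{"offset":[0,0,0],"roll":-9.1},{"offset":[0,0,0],"roll":-9.1},{"offset":[-15,-11,46],"roll":0},{"offset":[-15,-11,46],"roll":0},{"offset":[-15,-11,46],"roll":0},{"offset":[-15,-11,46],"roll":0},{"offset":[-11,-11,46],"roll":0},{"offset":[0,0,0],"roll":0},{"offset":[0,0,0],"roll":0},{"offset":[0,0,0],"roll":0}])

```text
t: 23.25
eef_pos: [0.4701, -0.1995, 0.252]
eef_rot: [-3.141, 0.002, -3.139]
contact_force: [-0.3, 0.6, 0.1]
grip_width: 0.0855
gripper_force: 0.0
```

```bash
python3 - <<'E'
from h import *
st(); c=cap('wrist','w2.png'); print(np.round(c['world_from_camera'],3).tolist())
hsv=cv2.cvtColor(c['color'],cv2.COLOR_RGB2HSV)
P=proj(c,[[.647,-.201,.028],[.551,-.203,.028],[.454,-.23,.028],[.5,-.409,.035]]); print(P.round(0))
for p in P: print(hsv[int(min(399,p[1]+6)),int(p[0]+6)])
E
```

```text
t 23.25 p [ 470.1 -199.5  252. ] yaw -179.86 q [-0.402  0.226 -0.13   1.213  0.    -0.404] tilt out/side 0.0015 0.0004 F [-0.3  0.6  0.1] w 0.0855
[[-0.003, 0.956, 0.293, 0.396], [1.0, 0.003, -0.0, -0.199], [-0.001, 0.293, -0.956, 0.393], [0.0, 0.0, 0.0, 1.0]]
[[317. 287.]
 [315. 228.]
 [295. 158.]
 [161. 194.]]
[150   4  69]
[120   4  64]
[130  13  60]
[ 16 161  90]
```

View pics/w2.png

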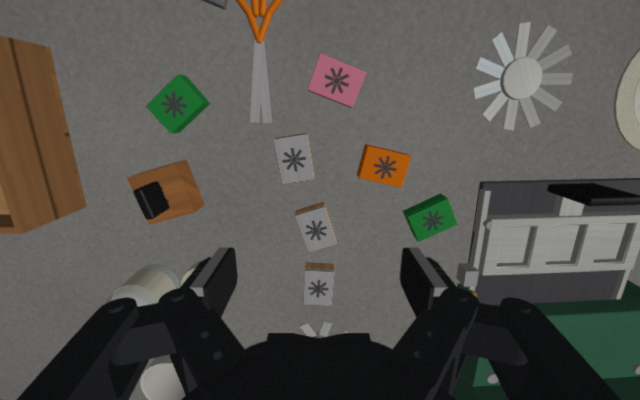

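Blocks are at (294,158), (316,228) and (319,287). The tray is on the right around (560,235), the key rest at (165,190). Now I measure the top faces on z = 28 mm.

```bash
cat >> h.py <<'E'
def rects(c,mask,z,amin=300,amax=20000,close=5):
    m=cv2.morphologyEx(mask.astype(np.uint8)*255,cv2.MORPH_CLOSE,np.ones((close,close),np.uint8))
    out=[]
    for k in cv2.findContours(m,cv2.RETR_EXTERNAL,cv2.CHAIN_APPROX_NONE)[0]:
        a=cv2.contourArea(k)
        if not amin<a<amax: continue
        w=plane(c,k.reshape(-1,2),z)[:,:2]*1000
        (x,y),(l,s),ang=cv2.minAreaRect(w.astype(np.float32))
        if l<s: l,s,ang=s,l,ang+90
        M=cv2.moments(k); out.append((round(M['m10']/M['m00']),round(M['m01']/M['m00']),round(x,1),round(y,1),round(l,1),round(s,1),round((ang+90)%180-90,1)))
    return out
def steel(c):
    hsv=cv2.cvtColor(c['color'],cv2.COLOR_RGB2HSV); return (hsv[...,1]<40)&(hsv[...,2]>95)
E
python3 - <<'E'
from h import *
c=cap('wrist')
for x in rects(c,steel(c),.028,close=7): print(x)
hsv=cv2.cvtColor(c['color'],cv2.COLOR_RGB2HSV)
# key rest wood, top z=.035
m=(hsv[...,0]>5)&(hsv[...,0]<25)&(hsv[...,1]>110)&(hsv[...,2]>60)
print('wood',rects(c,m,.035,close=3))
c=cap('top'); print('top',rects(c,steel(c),.028,amin=100,amax=600,close=3))
E
```

```text
(158, 383, 840.5, -490.0, 102.0, 93.7, -87.4)
wood [(172, 189, 499.2, -401.7, 86.1, 69.6, -74.3), (383, 166, 462.2, -115.2, 62.4, 44.4, 77.3), (33, 141, 448.5, -560.9, 271.0, 121.7, -17.9), (259, 15, 297.1, -265.7, 51.2, 42.7, 89.7)]
top []
```

```bash
python3 - <<'E'
from h import *
c=cap('wrist'); hsv=cv2.cvtColor(c['color'],cv2.COLOR_RGB2HSV)
for u,v in [(285,145),(305,172),(308,218),(326,240),(311,275),(327,298),(350,230),(300,200),(490,230),(515,240)]: print(u,v,hsv[v-1:v+2,u-1:u+2].reshape(-1,3).mean(0).round())
for th in (95,105,115,125):
    m=cv2.GaussianBlur(hsv[...,2],(3,3),0)>th
    print(th,[x for x in rects(c,m&(hsv[...,1]<50),.028,amin=500,close=7) if x[4]<100])
E
```

```text
285 145 [ 75.   5. 132.]
305 172 [  6.   4. 130.]
308 218 [ 40.   6. 129.]
326 240 [ 20.   5. 129.]
311 275 [ 20.   4. 129.]
327 298 [ 40.   4. 128.]
350 230 [ 18.  13. 107.]
300 200 [ 19.  12. 107.]
490 230 [ 24.   8. 119.]
515 240 [ 27.   9. 143.]
95 []
105 [(160, 383, 843.7, -477.7, 82.1, 76.6, 2.5)]
115 [(159, 382, 843.7, -477.9, 82.0, 73.8, 2.5), (318, 289, 650.2, -198.4, 59.0, 43.2, -3.3), (317, 230, 554.5, -200.3, 58.5, 45.9, 18.2), (294, 159, 455.0, -229.7, 58.8, 45.0, 8.9), (260, 87, 361.0, -269.5, 95.8, 26.4, -2.4)]
125 [(158, 382, 844.8, -478.3, 79.9, 71.7, 2.6), (153, 291, 659.5, -453.9, 81.3, 30.9, -62.2), (319, 288, 650.2, -198.1, 55.4, 39.6, -3.1), (317, 230, 554.2, -200.3, 56.0, 41.0, 19.7), (295, 159, 455.3, -229.7, 57.6, 41.7, 9.2), (260, 88, 361.3, -268.7, 92.0, 23.8, -3.5)]
```

Blocks measured: A (650,-198,-3°), B (554.5,-200,19°), C (455,-230,9°), and the sizes agree. Next, a look at the tray.

Request:
apply_moves(increments=[{"offset":[0,60,0],"roll":0},{"offset":[0,60,0],"roll":0},{"offset":[0,60,0],"roll":0},{"offset":[0,60,0],"roll":0},{"offset":[0,60,0],"roll":0},{"offset":[0,60,0],"roll":0},{"offset":[0,0,0],"roll":0},{"offset":[0,0,0],"roll":0},{"offset":[0,0,0],"roll":0}])

```text
t: 24.58
eef_pos: [0.4681, 0.1594, 0.2501]
eef_rot: [3.141, -0.002, -3.141]
contact_force: [-0.6, 0.6, -0.5]
grip_width: 0.0855
gripper_force: 0.0
```

```bash
python3 - <<'E'
from h import *
st(); c=cap('wrist','w3.png')
E
```

```text
t 24.57 p [468.1 159.4 250.1] yaw -179.95 q [ 0.327  0.201 -0.167  1.204  0.002  0.326] tilt out/side -0.0018 0.0017 F [-0.6  0.6 -0.5] w 0.0855
```

View pics/w3.png

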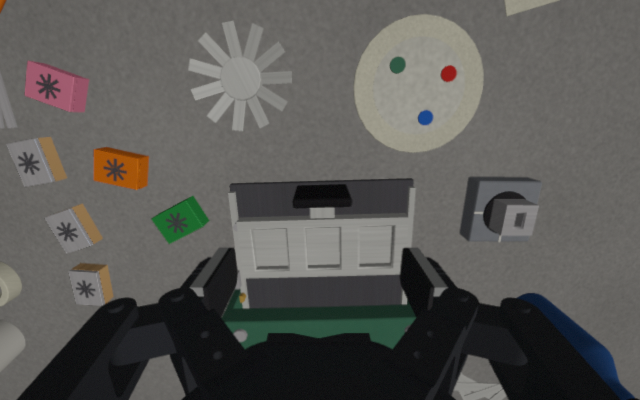

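Tray view: nests at about (270,248), (323,246) and (376,244), tab at (322,195), switch slot at (520,220). Zooming in on the nests for edges.

```bash
python3 - <<'E'
from h import *
c=cap('wrist'); np.save('w3.npy',c,allow_pickle=True)
im=cv2.resize(c['color'][175:310,222:424],None,fx=3.9,fy=3.9,interpolation=cv2.INTER_CUBIC); cv2.imwrite('pics/w3c.png',im[:,:,::-1])
g=cv2.cvtColor(c['color'],cv2.COLOR_RGB2GRAY)
print('row246',g[246,228:424].tolist()); print('col323',g[200:300,323].tolist())
E
```

```text
row246 [99, 99, 99, 101, 102, 102, 110, 138, 142, 142, 142, 141, 142, 140, 141, 142, 142, 142, 141, 142, 142, 142, 143, 147, 160, 148, 138, 141, 145, 145, 145, 144, 145, 145, 145, 145, 144, 145, 144, 144, 145, 144, 145, 145, 144, 146, 146, 145, 145, 145, 146, 146, 146, 146, 146, 146, 146, 146, 140, 126, 129, 142, 143, 143, 144, 144, 144, 144, 144, 144, 144, 144, 144, 144, 144, 145, 148, 153, 151, 145, 145, 145, 145, 146, 145, 145, 145, 145, 145, 144, 145, 145, 145, 145, 144, 144, 144, 144, 144, 144, 144, 144, 144, 143, 144, 144, 144, 144, 144, 143, 142, 128, 99, 118, 142, 144, 143, 145, 145, 145, 144, 145, 145, 145, 144, 144, 145, 144, 145, 147, 153, 152, 145, 143, 144, 143, 143, 144, 143, 144, 144, 143, 143, 143, 144, 143, 143, 143, 143, 143, 143, 143, 143, 143, 143, 144, 143, 143, 142, 143, 142, 142, 126, 96, 89, 96, 122, 140, 144, 145, 145, 144, 145, 144, 144, 144, 140, 137, 136, 136, 136, 137, 134, 119, 105, 101, 100, 100, 100, 101, 106, 105, 101, 99, 100, 103]
col323 [20, 21, 21, 19, 21, 20, 30, 78, 136, 141, 141, 140, 141, 140, 141, 141, 140, 136, 93, 110, 140, 143, 142, 145, 144, 143, 143, 126, 143, 146, 145, 146, 147, 148, 147, 145, 145, 146, 145, 144, 145, 144, 143, 142, 144, 144, 144, 145, 146, 146, 146, 145, 145, 146, 146, 146, 146, 145, 145, 145, 145, 144, 146, 144, 126, 86, 81, 97, 133, 140, 143, 145, 147, 144, 143, 138, 116, 67, 56, 56, 55, 55, 57, 56, 57, 56, 56, 56, 56, 56, 55, 58, 57, 56, 56, 57, 57, 56, 56, 57]
```

View pics/w3c.png

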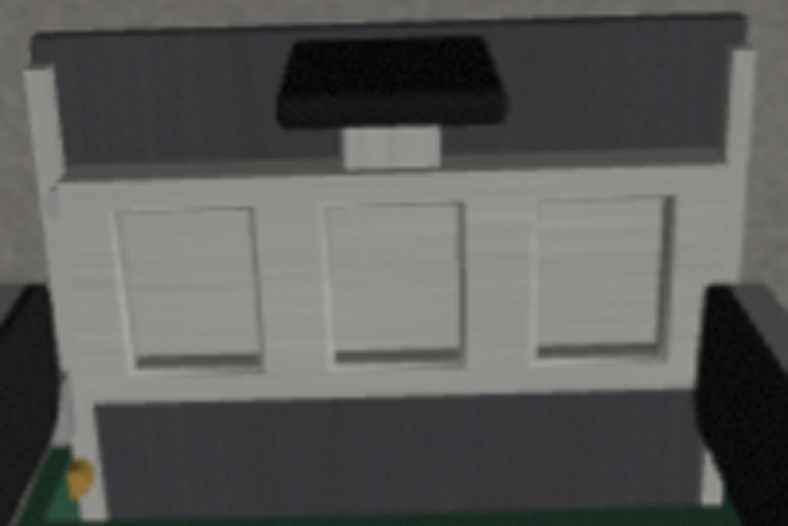

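Crop shows the nest rims clearly, e.g. nest1 corners at crop (323,206), (464,203), (465,366), (334,367), with the left nest around (190,288) and the right one around (605,280). Converting these on the 28 mm plane.

```bash
python3 - <<'E'
from h import *
c=np.load('w3.npy',allow_pickle=True).item()
f=lambda L,z:plane(c,(np.array(L,float)+.5)/3.9-.5+np.array([222,175]),z)[:,:2]*1000
N=[[(117,210),(254,207),(264,368),(133,370)],[(323,206),(464,203),(465,366),(334,367)],[(535,200),(674,196),(668,360),(538,362)]]
C=[]
for n in N:
    w=f(n,.028); C.append(w.mean(0)); print(w.mean(0).round(1),'y-sizes',np.linalg.norm(w[1]-w[0]).round(1),np.linalg.norm(w[2]-w[3]).round(1),'x',np.linalg.norm(w[3]-w[0]).round(1),np.linalg.norm(w[2]-w[1]).round(1))
C=np.array(C); d=C[2]-C[0]; print('pitch',np.linalg.norm(d)/2,'press yaw',np.degrees(np.arctan2(-d[0],d[1])), 'mean',C.mean(0))
t=f([(60,183),(727,165),(700,388),(85,404)],.028); print(t.round(1)); print('front ang',np.degrees(np.arctan2(-(t[1]-t[0])[0],(t[1]-t[0])[1])))
print('tab',f([(292,40),(487,38),(505,125),(280,125)],.08).round(1))
E
```

```text
[580.8  92.4] y-sizes 49.2 49.4 x 65.0 65.3
[579.3 167.4] y-sizes 50.4 49.1 x 65.3 66.0
[576.9 243.2] y-sizes 49.7 48.8 x 65.5 66.3
pitch 75.42146305831177 press yaw 1.468184874260604 mean [579.00026599 167.70052568]
[[538.5  47.4]
 [531.4 284.2]
 [621.5 282.6]
 [628.7  49.2]]
front ang 1.7153803342019673
tab [[473.1 135.3]
 [472.4 192.2]
 [499.2 198.4]
 [499.3 131.1]]
```

Nests: nest1 ≈ (579,167.5), press yaw ≈ 1.5°, nest0 ≈ (581,91.7), nest2 ≈ (577,243.6). Going for block A.

Request:
apply_moves(increments=[{"offset":[-30.4,-59.6,22],"roll":0},{"offset":[-30.4,-59.6,22],"roll":0},{"offset":[-30.4,-59.6,22],"roll":0},{"offset":[-30.4,-59.6,22],"roll":0},{"offset":[-30.4,-59.6,22],"roll":0},{"offset":[-30.4,-59.6,22],"roll":0},{"offset":[0,0,0],"roll":3.2},{"offset":[0,0,0],"roll":0},{"offset":[0,0,0],"roll":0}], jaw=-1)

```text
t: 25.8
eef_pos: [0.6303, -0.1562, 0.1324]
eef_rot: [3.14, -0.002, 3.089]
contact_force: [-0.1, -0.2, -0.2]
grip_width: 0.0852
gripper_force: 0.0
```

```bash
python3 - <<'E'
from h import *
go(.6502,-.1983,.012,176.8)
c=cap('top'); g=cv2.cvtColor(c['color'],cv2.COLOR_RGB2HSV)
E
```

```text
t 25.8 p [ 630.3 -156.2  132.4] yaw 176.99 q [-2.430e-01  5.240e-01  1.500e-02  1.063e+00  1.000e-03 -1.910e-01] tilt out/side -0.0024 0.0008 F [-0.1 -0.2 -0.2] w 0.0852
roll 0.19 offset [-22.5 -41.1 120.3] old-frame [-22.4 -41.2 120.3]
```

Request:
apply_moves(increments=[{"offset":[-11.2,-20.6,0],"roll":0},{"offset":[-11.3,-20.5,30],"roll":0},{"offset":[0,0,30],"roll":0},{"offset":[0,0,30],"roll":0},{"offset":[0,0,20],"roll":0},{"offset":[0,0,10.3],"roll":0},{"offset":[0,0,0],"roll":0},{"offset":[0,0,0],"roll":0}])

```text
t: 26.85
eef_pos: [0.6516, -0.1981, 0.0129]
eef_rot: [3.141, -0.0, 3.089]
contact_force: [0.4, -0.2, -0.5]
grip_width: 0.0851
gripper_force: 0.0
```

Request:
apply_moves(increments=[{"offset":[0,0,0],"roll":0},{"offset":[0,0,0],"roll":0},{"offset":[0,0,0],"roll":0},{"offset":[0,0,0],"roll":0},{"offset":[0,0,0],"roll":0},{"offset":[0,0,0],"roll":0}], jaw=1)

```text
t: 27.6
eef_pos: [0.6514, -0.1983, 0.0125]
eef_rot: [3.141, -0.001, 3.089]
contact_force: [-0.3, 0.5, 5.5]
grip_width: 0.0422
gripper_force: 63.4
```

```bash
python3 - <<'E'
from h import *
st(); c=cap('scene')
p=proj(c,[[.65,-.198,.02]])[0].astype(int); u,v=p; im=cv2.resize(c['color'][max(0,v-70):v+50,u-80:u+80],None,fx=4,fy=4); cv2.imwrite('pics/g1.png',im[:,:,::-1])
E
```

```text
t 27.6 p [ 651.4 -198.3   12.5] yaw 176.97 q [-0.296  0.669 -0.053  0.85   0.001 -0.243] tilt out/side -0.0009 0.0005 F [-0.3  0.5  5.5] w 0.0422
```

View pics/g1.png

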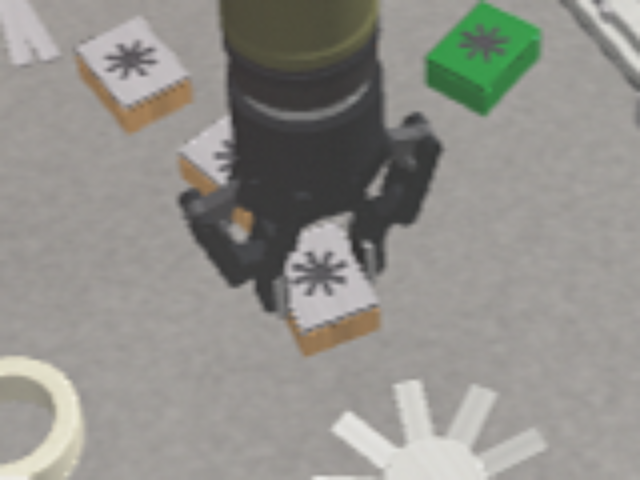

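Request:
apply_moves(increments=[{"offset":[0,0,-30],"roll":0},{"offset":[0,0,-50],"roll":-4.5},{"offset":[0,0,-30],"roll":0},{"offset":[8,55,0],"roll":0},{"offset":[8,55,0],"roll":0},{"offset":[8,55,0],"roll":0},{"offset":[8,55,0],"roll":0},{"offset":[8,55,0],"roll":0},{"offset":[8,55,0],"roll":0},{"offset":[8,55,0],"roll":0}])

```text
t: 28.9
eef_pos: [0.5838, 0.1868, 0.1214]
eef_rot: [3.141, -0.004, -3.116]
contact_force: [1.2, 0.7, -2.3]
grip_width: 0.0426
gripper_force: 62.6
```

Request:
apply_moves(increments=[{"offset":[5.5,50,0],"roll":0},{"offset":[0,0,0],"roll":0},{"offset":[0,0,0],"roll":0}])

```text
t: 29.28
eef_pos: [0.5775, 0.2346, 0.1215]
eef_rot: [3.142, -0.004, -3.115]
contact_force: [0.4, -0.2, -1.6]
grip_width: 0.0425
gripper_force: 62.6
```

```bash
python3 - <<'E'
from h import *
go(.5782,.2436,.05,-178.5)
c=cap('wrist','w4.png')
hsv=cv2.cvtColor(c['color'],cv2.COLOR_RGB2HSV)
m=cv2.GaussianBlur(hsv[...,2],(3,3),0)>115
print([x for x in rects(c,m&(hsv[...,1]<50),.135,amin=500,close=7)])
E
```

```text
t 29.27 p [577.5 234.6 121.5] yaw -178.5 q [ 3.850e-01  4.900e-01 -7.600e-02  1.008e+00  1.000e-03  3.590e-01] tilt out/side -0.0037 0.0015 F [ 0.4 -0.2 -1.6] w 0.0425
roll -0.0 offset [-1.2  8.9 71.5] old-frame [-1.2  8.9 71.5]
[(565, 143, 514.4, 341.9, 52.4, 46.4, 10.9), (468, 68, 483.7, 294.5, 29.3, 15.1, -86.7), (402, 23, 472.4, 270.6, 80.0, 26.3, -87.8)]
```

View pics/w4.png

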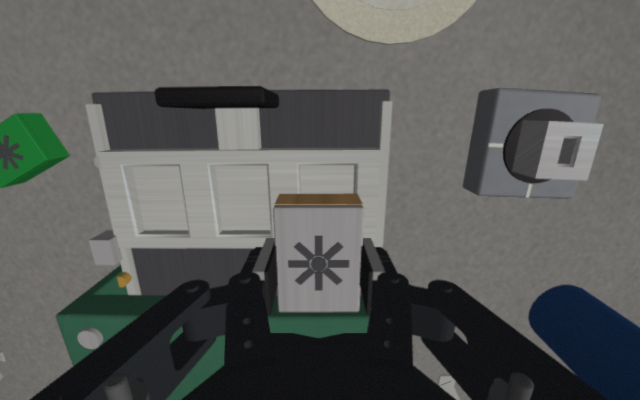

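Held block: flower centre at (318,263), block level in the jaws. Nest0 and nest1 are clearly seen, with corners near (125,165)…(270,232). Checking the block offset and the nests once more.

```bash
python3 - <<'E'
from h import *
c=cap('wrist'); np.save('w4.npy',c,allow_pickle=True)
print('flower',plane(c,[(318.5,263)],.137)[0]*1000, 'top face corners',(plane(c,[(275,206),(361,206),(363,312),(276,311)],.137)[:,:2]*1000).round(1))
print((proj(c,[[.581,.0917,.028],[.579,.1675,.028],[.577,.2436,.028]])).round(1))
im=cv2.resize(c['color'][140:250,90:395],None,fx=2.6,fy=2.6,interpolation=cv2.INTER_CUBIC); cv2.imwrite('pics/w4c.png',im[:,:,::-1])
E
```

```text
flower [576.74515527 234.7895028  137.        ] top face corners [[547.  213.5]
 [546.  254.1]
 [605.8 259.4]
 [606.4 212.8]]
[[156.6 200.4]
 [241.7 200.3]
 [328.5 200.3]]
```

View pics/w4c.png

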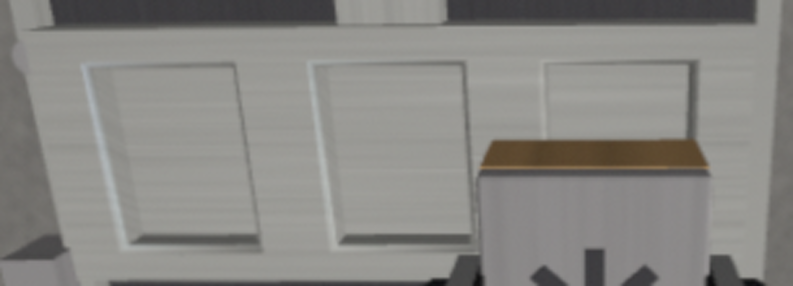

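```bash
python3 - <<'E'
from h import *
c=np.load('w4.npy',allow_pickle=True).item()
f=lambda L:plane(c,(np.array(L,float)+.5)/2.6-.5+np.array([90,140]),.028)[:,:2]*1000
for n in ([(85,67),(236,65),(261,250),(124,250)],[(311,64),(465,62),(473,248),(333,249)],[(542,62),(696,61)]):
    w=f(n); print(w.round(1).tolist(),w.mean(0).round(1))
E
```

```text
[[550.4, 66.0], [548.6, 116.8], [614.3, 118.1], [615.9, 68.6]] [582.3  92.4]
[[547.8, 141.6], [545.9, 191.9], [611.4, 193.0], [613.2, 143.7]] [579.6 167.6]
[[545.3, 216.9], [543.7, 266.7]] [544.5 241.8]
```

Request:
apply_moves(increments=[{"offset":[-0.8,8.5,0],"roll":0},{"offset":[0,0,30],"roll":0},{"offset":[0,0,30],"roll":0},{"offset":[0,0,10],"roll":0},{"offset":[0,0,0],"roll":0},{"offset":[0,0,0],"roll":0}])

```text
t: 30.12
eef_pos: [0.5798, 0.244, 0.0537]
eef_rot: [3.139, -0.0, -3.116]
contact_force: [-0.1, -0.2, -1.1]
grip_width: 0.0425
gripper_force: 62.6
```

```bash
python3 - <<'E'
from h import *
go(.578,.2431,.028,-178.5)
E
```

```text
t 30.12 p [579.8 244.   53.7] yaw -178.55 q [ 0.397  0.551 -0.161  0.858  0.002  0.372] tilt out/side 0.0008 0.0022 F [-0.1 -0.2 -1.1] w 0.0425
roll -0.05 offset [ 1.8 -1.  25.7] old-frame [ 1.8 -1.  25.7]
```

Request:
apply_moves(increments=[{"offset":[1.6,-0.8,0],"roll":0},{"offset":[0,0,6],"roll":0},{"offset":[0,0,6],"roll":0},{"offset":[0,0,5],"roll":0},{"offset":[0,0,4],"roll":0},{"offset":[0,0,3],"roll":0},{"offset":[0,0,0],"roll":0},{"offset":[0,0,0],"roll":0}])

```text
t: 31.12
eef_pos: [0.5774, 0.243, 0.0285]
eef_rot: [3.14, -0.002, -3.116]
contact_force: [-0.5, 0.4, -1.0]
grip_width: 0.0427
gripper_force: 62.7
```

```bash
python3 - <<'E'
from h import *
go(.578,.2431,.028,-178.5)
E
```

```text
t 31.12 p [577.4 243.   28.5] yaw -178.54 q [ 0.397  0.573 -0.196  0.802  0.002  0.372] tilt out/side -0.0009 0.0021 F [-0.5  0.4 -1. ] w 0.0427
roll -0.04 offset [-0.6  0.1  0.5] old-frame [-0.6  0.1  0.5]
```

Request:
apply_moves(increments=[{"offset":[0,0,0],"roll":0},{"offset":[0,0,0],"roll":0},{"offset":[0,0,0],"roll":0},{"offset":[0,0,-10],"roll":0},{"offset":[0,0,-50],"roll":0},{"offset":[0,0,-40],"roll":0},{"offset":[0,0,0],"roll":0},{"offset":[0,0,0],"roll":0}], jaw=-0.45)

```text
t: 32.12
eef_pos: [0.5771, 0.2427, 0.1286]
eef_rot: [3.14, -0.002, -3.116]
contact_force: [-0.2, -0.3, 0.2]
grip_width: 0.0621
gripper_force: 0.0
```

```bash
python3 - <<'E'
from h import *
go(.5545,-.2003,.13,-161)
c=cap('wrist'); hsv=cv2.cvtColor(c['color'],cv2.COLOR_RGB2HSV)
m=cv2.GaussianBlur(hsv[...,2],(3,3),0)
for u,v in proj(c,[[.577,.243,.044],[.56,.23,.044],[.56,.256,.044]]).round().astype(int): print(u,v,hsv[min(v,399),u])
E
```

```text
t 32.12 p [577.1 242.7 128.6] yaw -178.53 q [ 0.397  0.488 -0.06   1.024  0.002  0.371] tilt out/side -0.0014 0.0021 F [-0.2 -0.3  0.2] w 0.0621
roll -17.53 offset [ 165.6 -411.5   -2. ] old-frame [  34.  -442.3   -2. ]
318 204 [140  11  67]
303 184 [  0   2 143]
334 185 [  0   4 144]
```

Request:
apply_moves(increments=[{"offset":[4,-55,0],"roll":0},{"offset":[4,-55,0],"roll":0},{"offset":[4,-55,0],"roll":0},{"offset":[4,-55,0],"roll":0},{"offset":[4,-55,0],"roll":0},{"offset":[4,-55,0],"roll":0},{"offset":[5,-55,0],"roll":0},{"offset":[5,-57,0],"roll":0},{"offset":[0,0,0],"roll":0},{"offset":[0,0,0],"roll":0}], jaw=-1)

```text
t: 33.42
eef_pos: [0.5535, -0.1994, 0.1265]
eef_rot: [3.138, -0.005, -3.117]
contact_force: [-0.2, -0.6, -0.4]
grip_width: 0.0854
gripper_force: 0.0
```

```bash
cat >> h.py <<'E'
def blocks(c,z=.028,th=115):
    hsv=cv2.cvtColor(c['color'],cv2.COLOR_RGB2HSV); m=cv2.GaussianBlur(hsv[...,2],(3,3),0)>th
    return [x for x in rects(c,m&(hsv[...,1]<50),z,amin=500,close=9) if 50<x[4]<70 and 35<x[5]<52]
E
python3 - <<'E'
from h import *
c=cap('wrist'); 
for th in (115,120): print(blocks(c,th=th))
go(.5545,-.2003,.012,-161)
E
```

```text
[(315, 199, 554.9, -201.2, 58.7, 43.8, 18.3), (282, 79, 455.4, -230.2, 58.9, 43.8, 9.0)]
[(315, 199, 554.7, -201.4, 58.0, 42.9, 18.2), (282, 79, 455.3, -230.1, 58.5, 43.2, 8.8)]
t 33.48 p [ 553.8 -198.8  126.8] yaw -178.49 q [-0.345  0.431 -0.162  0.983  0.001 -0.372] tilt out/side -0.0052 0.001 F [-0.3  1.  -0.2] w 0.085
roll -17.49 offset [ -0.6  -2.1 114.8] old-frame [ -1.2  -1.8 114.8]
```

Request:
apply_moves(increments=[{"offset":[-1,-2.5,0],"roll":0},{"offset":[0,0,30],"roll":-8.4},{"offset":[0,0,30],"roll":-8.4},{"offset":[0,0,30],"roll":0},{"offset":[0,0,16],"roll":0},{"offset":[0,0,8.5],"roll":0},{"offset":[0,0,0],"roll":0},{"offset":[0,0,0],"roll":0}])

```text
t: 34.48
eef_pos: [0.5564, -0.2026, 0.0144]
eef_rot: [3.141, -0.0, -2.823]
contact_force: [-0.4, 0.4, 0.2]
grip_width: 0.0852
gripper_force: 0.0
```

Request:
apply_moves(increments=[{"offset":[0,0,0],"roll":0},{"offset":[0,0,0],"roll":0},{"offset":[0,0,0],"roll":0},{"offset":[0,0,0],"roll":0},{"offset":[0,0,0],"roll":0},{"offset":[0,0,0],"roll":0}], jaw=1)

```text
t: 35.22
eef_pos: [0.556, -0.2025, 0.0141]
eef_rot: [3.14, -0.001, -2.823]
contact_force: [0.3, 0.1, 5.0]
grip_width: 0.0425
gripper_force: 62.8
```

```bash
python3 - <<'E'
from h import *
st()
E
```

```text
t 35.23 p [ 556.  -202.5   14.1] yaw -161.74 q [-0.35   0.54  -0.308  0.724  0.    -0.668] tilt out/side -0.0012 0.0005 F [0.3 0.1 5. ] w 0.0425
```

Request:
apply_moves(increments=[{"offset":[0,0,-40],"roll":0},{"offset":[0,0,-50],"roll":8.4},{"offset":[0,0,-20],"roll":8.4},{"offset":[-4.8,53,0],"roll":0},{"offset":[-4.8,53,0],"roll":0},{"offset":[-4.8,53,0],"roll":0},{"offset":[-4.8,53,0],"roll":0},{"offset":[-4.8,53,0],"roll":0},{"offset":[-4.8,53,0],"roll":0},{"offset":[-4.8,51.5,0],"roll":0}])

```text
t: 36.48
eef_pos: [0.579, 0.1694, 0.1229]
eef_rot: [3.141, -0.004, -3.116]
contact_force: [1.2, 0.1, -2.1]
grip_width: 0.0425
gripper_force: 62.1
```

Request:
apply_moves(increments=[{"offset":[0,0,0],"roll":0},{"offset":[0,0,0],"roll":0},{"offset":[0,0,30],"roll":0},{"offset":[0,0,30],"roll":0},{"offset":[0,0,6],"roll":0},{"offset":[0,0,0],"roll":0},{"offset":[0,0,0],"roll":0}])

```text
t: 37.35
eef_pos: [0.5808, 0.1677, 0.0592]
eef_rot: [3.14, 0.0, -3.117]
contact_force: [0.4, 1.1, -1.4]
grip_width: 0.0424
gripper_force: 62.1
```

```bash
python3 - <<'E'
from h import *
go(.5802,.1676,.03,-178.5)
E
```

```text
t 37.35 p [580.8 167.7  59.2] yaw -178.57 q [ 0.28   0.51  -0.222  0.838  0.002  0.255] tilt out/side 0.0005 0.0019 F [ 0.4  1.1 -1.4] w 0.0424
roll -0.07 offset [ 0.6 -0.2 29.2] old-frame [ 0.6 -0.2 29.2]
```

Request:
apply_moves(increments=[{"offset":[0.3,-0.2,8],"roll":0},{"offset":[0,0,6],"roll":0},{"offset":[0,0,5],"roll":0},{"offset":[0,0,4],"roll":0},{"offset":[0,0,4],"roll":0},{"offset":[0,0,2],"roll":0},{"offset":[0,0,0],"roll":0},{"offset":[0,0,0],"roll":0}])

```text
t: 38.35
eef_pos: [0.5807, 0.1678, 0.0301]
eef_rot: [3.14, 0.001, -3.116]
contact_force: [0.4, -1.0, 5.5]
grip_width: 0.0425
gripper_force: 63.0
```

```bash
python3 - <<'E'
from h import *
go(.5802,.1676,.03,-178.5)
E
```

```text
t 38.35 p [580.7 167.8  30.1] yaw -178.54 q [ 0.281  0.539 -0.258  0.773  0.001  0.255] tilt out/side 0.0011 0.0013 F [ 0.4 -1.   5.5] w 0.0425
roll -0.04 offset [ 0.5 -0.2  0.1] old-frame [ 0.5 -0.2  0.1]
```

Request:
apply_moves(increments=[{"offset":[0,0,0],"roll":0},{"offset":[0,0,0],"roll":0},{"offset":[0,0,0],"roll":0},{"offset":[0,0,-10],"roll":0},{"offset":[0,0,-50],"roll":0},{"offset":[0,0,-40],"roll":0},{"offset":[0,0,0],"roll":0}], jaw=-0.45)

```text
t: 39.22
eef_pos: [0.5826, 0.1685, 0.1335]
eef_rot: [3.138, 0.006, -3.116]
contact_force: [0.3, -1.2, -0.2]
grip_width: 0.0617
gripper_force: 0.0
```

Request:
apply_moves(increments=[{"offset":[19.4,-56.4,0],"roll":0},{"offset":[19.4,-56.4,0],"roll":0},{"offset":[19.4,-56.4,0],"roll":0},{"offset":[19.4,-56.4,0],"roll":0},{"offset":[19.4,-56.4,0],"roll":0},{"offset":[19.4,-56.4,0],"roll":0},{"offset":[19.4,-56.4,0],"roll":0},{"offset":[0,0,0],"roll":0},{"offset":[0,0,0],"roll":0}], jaw=-1)

```text
t: 40.35
eef_pos: [0.4534, -0.2302, 0.1281]
eef_rot: [3.139, -0.003, -3.117]
contact_force: [0.7, -0.0, 0.5]
grip_width: 0.0853
gripper_force: 0.0
```

```bash
python3 - <<'E'
from h import *
c=cap('wrist'); 
for th in (115,120): print(blocks(c,th=th))
go(.4553,-.2301,.012,-171)
E
```

```text
[(317, 199, 455.0, -230.2, 59.5, 43.9, 8.8)]
[(317, 199, 455.0, -230.4, 58.2, 42.8, 8.9)]
t 40.4 p [ 453.7 -229.6  128.1] yaw -178.49 q [-0.469  0.303 -0.362  0.91   0.001 -0.495] tilt out/side -0.0038 0.0007 F [-0.8  0.8 -0.6] w 0.0855
roll -7.49 offset [ -1.8  -1.1 116.1] old-frame [ -2.   -0.9 116.1]
```

Request:
apply_moves(increments=[{"offset":[-1,-1,30],"roll":0},{"offset":[0,0,30],"roll":-7.4},{"offset":[0,0,30],"roll":0},{"offset":[0,0,18],"roll":0},{"offset":[0,0,7.5],"roll":0},{"offset":[0,0,0],"roll":0},{"offset":[0,0,0],"roll":0}])

```text
t: 41.28
eef_pos: [0.4555, -0.2313, 0.0138]
eef_rot: [3.141, -0.001, -2.986]
contact_force: [0.7, 0.6, -0.4]
grip_width: 0.0854
gripper_force: 0.0
```

Request:
apply_moves(increments=[{"offset":[0,0,0],"roll":0},{"offset":[0,0,0],"roll":0},{"offset":[0,0,0],"roll":0},{"offset":[0,0,0],"roll":0},{"offset":[0,0,0],"roll":0},{"offset":[0,0,0],"roll":0}], jaw=1)

```text
t: 42.02
eef_pos: [0.4551, -0.2317, 0.0138]
eef_rot: [3.141, -0.001, -2.987]
contact_force: [0.1, 0.5, 4.7]
grip_width: 0.0424
gripper_force: 61.9
```

```bash
python3 - <<'E'
from h import *
st()
E
```

```text
t 42.02 p [ 455.1 -231.7   13.8] yaw -171.14 q [-0.471  0.432 -0.517  0.623  0.    -0.626] tilt out/side -0.0014 0.0003 F [0.1 0.5 4.7] w 0.0424
```

Request:
apply_moves(increments=[{"offset":[0,0,-40],"roll":0},{"offset":[0,0,-50],"roll":7.4},{"offset":[0,0,-20],"roll":0},{"offset":[-22.4,53.4,0],"roll":0},{"offset":[-22.4,53.4,0],"roll":0},{"offset":[-22.4,53.4,0],"roll":0},{"offset":[-22.4,53.4,0],"roll":0},{"offset":[-22.4,53.4,0],"roll":0},{"offset":[-22.4,53.4,0],"roll":0}])

```text
t: 43.15
eef_pos: [0.581, 0.0938, 0.1226]
eef_rot: [3.141, -0.003, -3.116]
contact_force: [0.6, -0.8, -1.9]
grip_width: 0.0425
gripper_force: 62.1
```

Request:
apply_moves(increments=[{"offset":[0,0,0],"roll":0},{"offset":[0,0,0],"roll":0},{"offset":[0,0,30],"roll":0},{"offset":[0,0,30],"roll":0},{"offset":[0,0,6],"roll":0},{"offset":[0,0,0],"roll":0},{"offset":[0,0,0],"roll":0}])

```text
t: 44.02
eef_pos: [0.5819, 0.092, 0.0585]
eef_rot: [3.14, 0.0, -3.117]
contact_force: [0.7, 1.1, -2.2]
grip_width: 0.042
gripper_force: 62.1
```

```bash
python3 - <<'E'
from h import *
go(.5814,.0920,.0298,-178.5)
E
```

```text
t 44.02 p [581.9  92.   58.5] yaw -178.57 q [ 0.156  0.488 -0.264  0.818  0.002  0.131] tilt out/side 0.0002 0.0017 F [ 0.7  1.1 -2.2] w 0.042
roll -0.07 offset [ 0.5 -0.  28.7] old-frame [ 0.5 -0.  28.7]
```

Request:
apply_moves(increments=[{"offset":[0.3,0,8],"roll":0},{"offset":[0,0,6],"roll":0},{"offset":[0,0,5],"roll":0},{"offset":[0,0,4],"roll":0},{"offset":[0,0,4],"roll":0},{"offset":[0,0,1.5],"roll":0},{"offset":[0,0,0],"roll":0},{"offset":[0,0,0],"roll":0}])

```text
t: 45.02
eef_pos: [0.5846, 0.0925, 0.0327]
eef_rot: [3.14, 0.006, -3.116]
contact_force: [0.1, -2.0, 17.9]
grip_width: 0.0424
gripper_force: 66.1
```

Request:
apply_moves(increments=[{"offset":[0,0,0],"roll":0},{"offset":[0,0,0],"roll":0},{"offset":[0,0,0],"roll":0},{"offset":[0,0,-10],"roll":0},{"offset":[0,0,-50],"roll":0},{"offset":[0,0,-50],"roll":0},{"offset":[0,0,0],"roll":0}], jaw=-0.45)

```text
t: 45.9
eef_pos: [0.5844, 0.0928, 0.1439]
eef_rot: [3.139, 0.007, -3.116]
contact_force: [0.5, 0.2, -0.7]
grip_width: 0.062
gripper_force: 0.0
```

Request:
apply_moves(increments=[{"offset":[40,37,-40],"roll":0},{"offset":[40,37,-40],"roll":0},{"offset":[0,0,0],"roll":0},{"offset":[0,0,0],"roll":0}])

```text
t: 46.4
eef_pos: [0.5052, 0.1584, 0.2123]
eef_rot: [3.141, -0.002, -3.115]
contact_force: [-0.2, -0.2, -0.5]
grip_width: 0.0618
gripper_force: 0.0
```

```bash
python3 - <<'E'
from h import *
st(); c=cap('wrist','w5.png'); np.save('w5.npy',c,allow_pickle=True)
for z in (.044,): print(blocks(c,z=z,th=150),blocks(c,z=z,th=125))
im=cv2.resize(c['color'][130:330,200:460],None,fx=3,fy=3,interpolation=cv2.INTER_CUBIC); cv2.imwrite('pics/w5c.png',im[:,:,::-1])
E
```

```text
t 46.4 p [505.2 158.4 212.3] yaw -178.5 q [ 3.030e-01  2.780e-01 -1.630e-01  1.132e+00  1.000e-03  2.770e-01] tilt out/side -0.0022 0.0014 F [-0.2 -0.2 -0.5] w 0.0618
[] []
```

View pics/w5c.png

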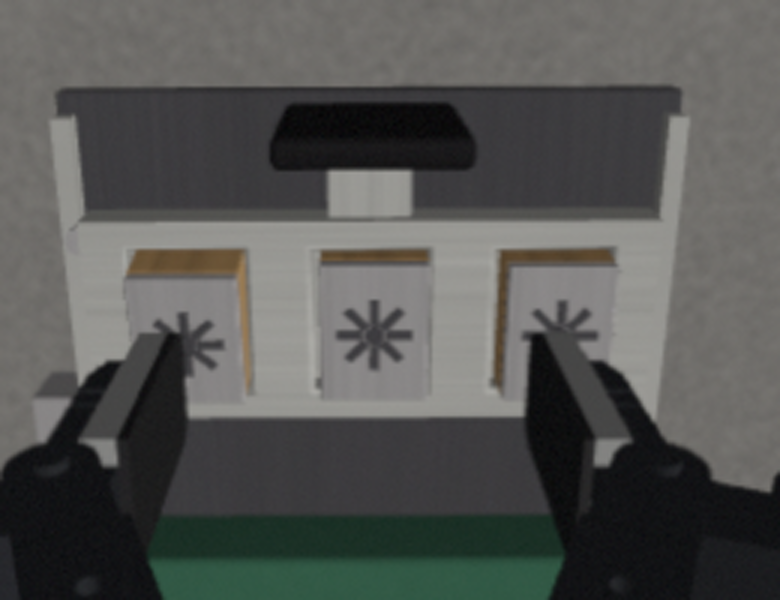

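Middle and right blocks sit flush, flowers at crop (375,335) and (562,328). The left one, at (185,343), shows too much wood at its front and stands high.

```bash
python3 - <<'E'
from h import *
c=np.load('w5.npy',allow_pickle=True).item()
f=lambda L,z:(plane(c,(np.array(L,float)+.5)/3-.5+np.array([200,130]),z)[:,:2]*1000).round(1).tolist()
print('nest1,2 flower',f([(375,335),(562,328)],.044)); 
for z in (.044,.047,.05,.054): print(z,'blk0 flower',f([(185,343)],z),'front edge',f([(128,277),(237,273)],z))
print('mid front edge',f([(321,264),(428,263)],.044),'right',f([(510,264),(614,263)],.044))
print('nest rim front',f([(126,249),(246,249),(312,248),(431,248),(497,247),(617,247)],.028))
print('blk0 base front',f([(132,252),(243,250)],.03),f([(132,252),(243,250)],.028))
print('rim back',f([(249,395),(430,400)],.028))
E
```

```text
nest1,2 flower [[579.4, 168.8], [574.4, 243.8]]
0.044 blk0 flower [[585.1, 92.2]] front edge [[557.1, 70.6], [554.2, 113.7]]
0.047 blk0 flower [[583.6, 92.8]] front edge [[555.9, 71.5], [553.0, 114.1]]
0.05 blk0 flower [[582.1, 93.5]] front edge [[554.7, 72.3], [551.8, 114.5]]
0.054 blk0 flower [[580.1, 94.3]] front edge [[553.1, 73.4], [550.3, 115.1]]
mid front edge [[549.5, 146.6], [548.0, 188.5]] right [[547.6, 220.6], [546.1, 261.5]]
nest rim front [[551.2, 66.0], [549.9, 115.3], [548.7, 142.3], [547.4, 191.0], [546.3, 218.0], [545.0, 267.3]]
blk0 base front [[551.7, 68.9], [549.6, 114.3]] [[552.5, 68.4], [550.4, 114.1]]
rim back [[617.0, 115.8], [617.3, 194.3]]
```

Request:
apply_moves(increments=[{"offset":[-37.6,-34,35],"roll":0},{"offset":[-37.6,-34,35],"roll":0},{"offset":[0,0,40],"roll":0},{"offset":[0,0,30],"roll":0},{"offset":[0,0,12],"roll":0},{"offset":[0,0,0],"roll":0},{"offset":[0,0,0],"roll":0}], jaw=1)

```text
t: 47.32
eef_pos: [0.5829, 0.0928, 0.0617]
eef_rot: [3.14, -0.0, -3.116]
contact_force: [0.2, 0.9, 0.5]
grip_width: 0.0003
gripper_force: 0.0
```

```bash
python3 - <<'E'
from h import *
go(.582,.092,.05,-178.5)
E
```

```text
t 47.33 p [582.9  92.8  61.7] yaw -178.54 q [ 0.157  0.487 -0.257  0.827  0.002  0.131] tilt out/side -0.0001 0.0016 F [0.2 0.9 0.5] w 0.0003
roll -0.04 offset [ 0.9 -0.8 11.7] old-frame [ 0.9 -0.8 11.7]
```

Request:
apply_moves(increments=[{"offset":[0,0,10],"roll":0},{"offset":[0,0,4],"roll":0},{"offset":[0,0,0],"roll":0}])

```text
t: 47.7
eef_pos: [0.5842, 0.0931, 0.049]
eef_rot: [3.14, 0.003, -3.116]
contact_force: [0.2, 0.1, 10.3]
grip_width: 0.0001
gripper_force: 4.6
```

Request:
apply_moves(increments=[{"offset":[0,0,2],"roll":0},{"offset":[0,0,0],"roll":0}])

```text
t: 47.95
eef_pos: [0.5858, 0.0932, 0.0488]
eef_rot: [3.14, 0.007, -3.116]
contact_force: [-0.1, -0.6, 17.8]
grip_width: -0.0003
gripper_force: 8.4
```

Request:
apply_moves(increments=[{"offset":[0,0,2],"roll":0},{"offset":[0,0,0],"roll":0}])

```text
t: 48.2
eef_pos: [0.5877, 0.0932, 0.0487]
eef_rot: [3.14, 0.011, -3.116]
contact_force: [-0.0, -1.1, 24.8]
grip_width: 0.0001
gripper_force: 12.1
```

Request:
apply_moves(increments=[{"offset":[0,0,-20],"roll":0},{"offset":[19,0,0],"roll":0},{"offset":[0,0,0],"roll":0},{"offset":[0,0,0],"roll":0}])

```text
t: 48.7
eef_pos: [0.5633, 0.0924, 0.0626]
eef_rot: [3.14, -0.002, -3.116]
contact_force: [-0.4, 0.5, -0.5]
grip_width: 0.0001
gripper_force: 0.0
```

Request:
apply_moves(increments=[{"offset":[0,0,6],"roll":0},{"offset":[0,0,4],"roll":0},{"offset":[0,0,0],"roll":0}])

```text
t: 49.08
eef_pos: [0.5634, 0.0923, 0.0527]
eef_rot: [3.14, -0.002, -3.116]
contact_force: [-0.3, -0.1, 3.1]
grip_width: -0.0002
gripper_force: 1.3
```

Request:
apply_moves(increments=[{"offset":[0,0,3],"roll":0},{"offset":[0,0,0],"roll":0}])

```text
t: 49.32
eef_pos: [0.566, 0.0924, 0.0522]
eef_rot: [3.14, 0.004, -3.116]
contact_force: [-0.7, -0.1, 14.3]
grip_width: -0.0001
gripper_force: 6.9
```

Request:
apply_moves(increments=[{"offset":[-3,0,2],"roll":0},{"offset":[0,0,0],"roll":0}])

```text
t: 49.58
eef_pos: [0.5713, 0.0926, 0.052]
eef_rot: [3.14, 0.009, -3.116]
contact_force: [0.4, -1.3, 20.8]
grip_width: 0.0002
gripper_force: 10.4
```

Request:
apply_moves(increments=[{"offset":[-3,0,2],"roll":0},{"offset":[0,0,0],"roll":0}])

```text
t: 49.82
eef_pos: [0.5763, 0.0928, 0.0518]
eef_rot: [3.14, 0.013, -3.117]
contact_force: [-0.5, -2.0, 27.7]
grip_width: -0.0001
gripper_force: 14.0
```

Request:
apply_moves(increments=[{"offset":[-3,0,1],"roll":0},{"offset":[0,0,0],"roll":0}])

```text
t: 50.08
eef_pos: [0.5801, 0.0929, 0.0517]
eef_rot: [3.14, 0.015, -3.117]
contact_force: [1.1, -2.3, 32.2]
grip_width: 0.0003
gripper_force: 15.9
```

Request:
apply_moves(increments=[{"offset":[0,0,-50],"roll":0},{"offset":[30,0,-40],"roll":0},{"offset":[35,0,-10],"roll":0},{"offset":[20,-20,0],"roll":0},{"offset":[0,0,0],"roll":0},{"offset":[0,0,0],"roll":0}])

```text
t: 50.82
eef_pos: [0.4883, 0.0705, 0.1446]
eef_rot: [3.14, -0.002, -3.116]
contact_force: [-0.7, 0.4, 0.4]
grip_width: 0.0002
gripper_force: 0.0
```

```bash
python3 - <<'E'
from h import *
st(); c=cap('wrist'); np.save('w6.npy',c,allow_pickle=True)
u,v=proj(c,[[.582,.092,.035]])[0].astype(int); print(u,v)
a=cap('scene'); np.save('s6.npy',a,allow_pickle=True)
U,V=proj(a,[[.582,.092,.035]])[0].astype(int); print(U,V)
A=cv2.resize(c['color'][max(v-60,0):v+60,u-65:u+65],(540,498),interpolation=cv2.INTER_CUBIC)
B=cv2.resize(a['color'][V-60:V+60,U-31:U+31],(257,498),interpolation=cv2.INTER_CUBIC)
cv2.imwrite('pics/w6c.png',np.hstack([A,B])[:,:,::-1]); print(max(v-60,0),u-65)
E
```

```text
t 50.83 p [488.3  70.5 144.6] yaw -178.55 q [ 0.142  0.263 -0.372  0.937  0.002  0.117] tilt out/side -0.0013 0.002 F [-0.7  0.4  0.4] w 0.0002
336 283
370 221
223 271
```

View pics/w6c.png

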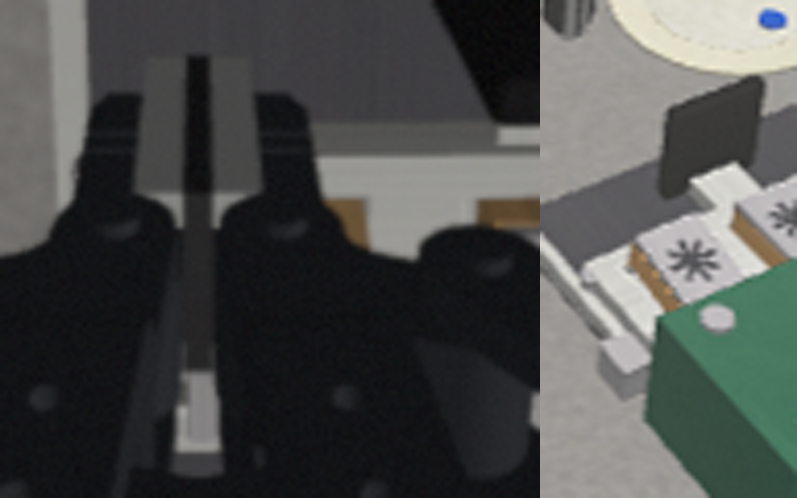

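Request:
apply_moves(increments=[{"offset":[-47,10,0],"roll":0},{"offset":[-47,10,0],"roll":0},{"offset":[0,0,40],"roll":0},{"offset":[0,0,40],"roll":0},{"offset":[0,0,20],"roll":0},{"offset":[0,0,12],"roll":0},{"offset":[0,0,0],"roll":0},{"offset":[0,0,0],"roll":0}], jaw=-0.45)

```text
t: 51.92
eef_pos: [0.5818, 0.093, 0.0336]
eef_rot: [3.14, -0.0, -3.116]
contact_force: [0.3, 0.7, 0.5]
grip_width: 0.0622
gripper_force: 0.0
```

Request:
apply_moves(increments=[{"offset":[0,0,0],"roll":0},{"offset":[0,0,0],"roll":0},{"offset":[0,0,0],"roll":0},{"offset":[0,0,0],"roll":0},{"offset":[0,0,0],"roll":0}], jaw=1)

```text
t: 52.55
eef_pos: [0.5819, 0.0925, 0.0341]
eef_rot: [3.141, 0.001, -3.116]
contact_force: [0.0, -1.8, 6.4]
grip_width: 0.0426
gripper_force: 60.9
```

```bash
python3 - <<'E'
from h import *
st()
c=cap('wrist'); np.save('w7.npy',c,allow_pickle=True)
g=cv2.cvtColor(c['color'],cv2.COLOR_RGB2GRAY)
print([int(x) for x in g[180:330:3,319]])
E
```

```text
t 52.55 p [581.9  92.5  34.1] yaw -178.55 q [ 0.157  0.513 -0.294  0.762  0.001  0.132] tilt out/side 0.0008 0.0009 F [ 0.  -1.8  6.4] w 0.0426
[72, 74, 74, 74, 73, 74, 73, 91, 91, 93, 162, 166, 163, 164, 164, 166, 148, 90, 90, 90, 90, 92, 90, 120, 95, 115, 148, 147, 147, 147, 147, 147, 147, 81, 66, 69, 67, 68, 67, 65, 67, 67, 67, 67, 66, 69, 66, 104, 145, 145]
```

```bash
python3 - <<'E'
from h import *
c=np.load('w7.npy',allow_pickle=True).item(); g=cv2.cvtColor(c['color'],cv2.COLOR_RGB2GRAY).astype(int)
for u in (300,310,328,338): print(u,[int(x) for x in g[190:335:3,u]])
for z in (.040,.044,.048,.052,.056): print(z,(plane(c,[(319,200),(319,209.5),(319,278.5)],z)[:,0]*1000).round(1))
h=cv2.cvtColor(c['color'],cv2.COLOR_RGB2HSV); print(h[198:216:2,305].tolist(), h[270:330:6,305].tolist())
E
```

```text
300 [71, 71, 73, 72, 93, 91, 92, 164, 164, 161, 165, 165, 165, 102, 88, 87, 88, 89, 89, 90, 95, 98, 139, 148, 148, 148, 148, 149, 148, 149, 148, 133, 67, 68, 113, 147, 105, 69, 120, 147, 107, 67, 90, 145, 145, 146, 145, 144, 112]
310 [69, 71, 71, 72, 92, 92, 91, 165, 164, 160, 165, 165, 165, 105, 93, 92, 94, 93, 92, 94, 98, 98, 140, 148, 147, 148, 148, 148, 148, 146, 148, 147, 147, 146, 73, 68, 91, 105, 74, 68, 84, 145, 146, 146, 146, 146, 146, 145, 145]
328 [73, 72, 73, 74, 91, 93, 93, 165, 166, 162, 167, 166, 167, 99, 89, 89, 89, 89, 89, 89, 98, 96, 137, 145, 145, 145, 145, 145, 146, 145, 145, 146, 145, 118, 66, 68, 69, 68, 72, 67, 68, 133, 144, 145, 145, 145, 145, 146, 144]
338 [71, 70, 71, 72, 91, 93, 96, 166, 165, 163, 167, 166, 168, 101, 97, 97, 96, 96, 95, 96, 100, 97, 136, 145, 145, 145, 145, 145, 144, 145, 145, 141, 70, 71, 142, 145, 103, 68, 118, 145, 142, 69, 130, 146, 145, 146, 144, 145, 81]
0.04 [550.5 555.6 595.9]
0.044 [549.3 554.2 593.3]
0.048 [548.  552.8 590.8]
0.052 [546.8 551.4 588.2]
0.056 [545.6 550.  585.6]
[[130, 10, 73], [0, 0, 80], [30, 8, 92], [30, 11, 92], [45, 6, 92], [30, 8, 93], [30, 8, 161], [30, 8, 165], [30, 9, 166]] [[0, 3, 150], [0, 3, 149], [0, 3, 150], [135, 6, 80], [140, 10, 74], [135, 8, 67], [0, 4, 118], [143, 15, 70], [0, 3, 150], [0, 5, 151]]
```

```bash
python3 - <<'E'
from h import *
c=np.load('w7.npy',allow_pickle=True).item()
for z in (.040,.044,.048,.052,.056,.06): print(z,(plane(c,[(319,256),(319,300)],z)[:,0]*1000).round(1))
print((plane(c,[(319,229)],.028)[:,0]*1000).round(1))
print(proj(c,[[.5815-.032,.092,.028],[.552,.092,.054],[.552,.092,.044],[.582,.092,.0445],[.584,.092,.049]]))
E
```

```text
0.04 [582. 610.]
0.044 [579.9 607. ]
0.048 [577.7 604. ]
0.052 [575.5 601. ]
0.056 [573.3 598. ]
0.06 [571.2 595. ]
[571.5]
[[317.63872801 191.586632  ]
 [317.38684363 212.11427435]
 [317.44467036 205.23034026]
 [315.99292556 260.07343324]
 [315.83348933 267.98989864]]
```

Request:
apply_moves(increments=[{"offset":[0,0,-10],"roll":0},{"offset":[0,0,-20],"roll":0},{"offset":[0,0,-40],"roll":0},{"offset":[0,0,-40],"roll":0},{"offset":[20,-55,0],"roll":0},{"offset":[20,-55,0],"roll":0},{"offset":[20,-55,0],"roll":0},{"offset":[20,-55,0],"roll":0},{"offset":[20,-55,0],"roll":0},{"offset":[20,-40,0],"roll":0}])

```text
t: 53.85
eef_pos: [0.4681, -0.2272, 0.1427]
eef_rot: [3.14, -0.002, -3.117]
contact_force: [0.1, -0.2, -2.3]
grip_width: 0.0421
gripper_force: 61.5
```

Request:
apply_moves(increments=[{"offset":[0,0,0],"roll":0},{"offset":[0,0,50],"roll":0},{"offset":[0,0,40],"roll":0},{"offset":[0,0,0],"roll":0},{"offset":[0,0,0],"roll":0}])

```text
t: 54.48
eef_pos: [0.4699, -0.225, 0.0536]
eef_rot: [3.14, -0.001, -3.115]
contact_force: [0.9, -1.0, -1.5]
grip_width: 0.0425
gripper_force: 61.8
```

```bash
python3 - <<'E'
from h import *
st(); c=cap('wrist'); g=cv2.cvtColor(c['color'],cv2.COLOR_RGB2GRAY)
print(g[180:340:4,308].tolist())
E
```

```text
t 54.48 p [ 469.9 -225.    53.6] yaw -178.48 q [-0.447  0.396 -0.443  0.733  0.001 -0.473] tilt out/side -0.0015 0.0006 F [ 0.9 -1.  -1.5] w 0.0425
[106, 104, 109, 105, 107, 109, 108, 105, 103, 102, 106, 107, 101, 80, 81, 81, 81, 87, 83, 120, 129, 129, 129, 129, 130, 128, 129, 123, 58, 60, 57, 67, 57, 93, 129, 128, 129, 130, 129, 61]
```

Request:
apply_moves(increments=[{"offset":[0,0,10],"roll":0},{"offset":[0,0,10],"roll":0},{"offset":[0,0,0],"roll":0}])

```text
t: 54.9
eef_pos: [0.4679, -0.2248, 0.0316]
eef_rot: [3.139, -0.004, -3.116]
contact_force: [-0.1, -0.6, -2.1]
grip_width: 0.0425
gripper_force: 61.8
```

Request:
apply_moves(increments=[{"offset":[0,0,6],"roll":0},{"offset":[0,0,0],"roll":0}])

```text
t: 55.15
eef_pos: [0.4684, -0.2251, 0.026]
eef_rot: [3.14, -0.003, -3.116]
contact_force: [-0.4, -0.8, -2.3]
grip_width: 0.0427
gripper_force: 61.8
```

Request:
apply_moves(increments=[{"offset":[0,0,4],"roll":0},{"offset":[0,0,0],"roll":0}])

```text
t: 55.4
eef_pos: [0.4687, -0.2251, 0.0222]
eef_rot: [3.14, -0.003, -3.116]
contact_force: [0.5, 1.1, -1.9]
grip_width: 0.0423
gripper_force: 61.8
```

Request:
apply_moves(increments=[{"offset":[0,0,4],"roll":0},{"offset":[0,0,2],"roll":0},{"offset":[0,0,0],"roll":0}])

```text
t: 55.78
eef_pos: [0.4688, -0.2254, 0.0175]
eef_rot: [3.141, -0.002, -3.116]
contact_force: [-3.2, 0.4, 8.8]
grip_width: 0.0424
gripper_force: 63.2
```

Request:
apply_moves(increments=[{"offset":[0,0,0],"roll":0},{"offset":[0,0,0],"roll":0},{"offset":[0,0,0],"roll":0},{"offset":[0,0,-40],"roll":0},{"offset":[-15,0,-50],"roll":0},{"offset":[0,0,-22],"roll":0},{"offset":[0,0,0],"roll":0},{"offset":[0,0,0],"roll":0}], jaw=-1)

```text
t: 56.78
eef_pos: [0.4831, -0.2246, 0.1273]
eef_rot: [3.139, -0.004, -3.116]
contact_force: [0.1, -0.5, -0.0]
grip_width: 0.0854
gripper_force: 0.0
```

```bash
python3 - <<'E'
from h import *
c=cap('wrist'); 
for th in (115,120): print(blocks(c,th=th))
st()
E
```

```text
[(318, 203, 487.8, -223.5, 58.7, 43.6, 1.7)]
[(318, 203, 488.2, -223.7, 57.6, 42.7, 1.5)]
t 56.83 p [ 482.8 -224.4  126.9] yaw -178.53 q [-0.435  0.343 -0.304  0.929  0.    -0.461] tilt out/side -0.0056 0.0003 F [-0.8 -1.2 -0.8] w 0.0854
```

Block C is flat on the table again at (488,-223.6). Dragging it evidently also slid the light tray inwards, so I re-measure the tray from the earlier viewing pose.

Request:
apply_moves(increments=[{"offset":[-2.4,55.5,-17.6],"roll":0},{"offset":[-2.4,55.5,-17.6],"roll":0},{"offset":[-2.4,55.5,-17.6],"roll":0},{"offset":[-2.4,55.5,-17.6],"roll":0},{"offset":[-2.4,55.5,-17.6],"roll":0},{"offset":[-2.4,55.5,-17.6],"roll":0},{"offset":[-2.4,55.5,-17.6],"roll":0},{"offset":[0,0,0],"roll":0},{"offset":[0,0,0],"roll":0},{"offset":[0,0,0],"roll":0}])

```text
t: 58.08
eef_pos: [0.4905, 0.1622, 0.2509]
eef_rot: [3.141, -0.005, -3.118]
contact_force: [0.5, 0.9, -0.7]
grip_width: 0.0857
gripper_force: 0.0
```

```bash
python3 - <<'E'
from h import *
st(); c=cap('wrist'); np.save('w8.npy',c,allow_pickle=True)
print(proj(c,[[.6,.092,.028],[.6,.168,.028],[.6,.243,.028]]).round())
hsv=cv2.cvtColor(c['color'],cv2.COLOR_RGB2HSV)
im=cv2.resize(c['color'][170:310,215:425],None,fx=3.8,fy=3.8,interpolation=cv2.INTER_CUBIC); cv2.imwrite('pics/w8c.png',im[:,:,::-1])
E
```

```text
t 58.08 p [490.5 162.2 250.9] yaw -178.63 q [ 0.318  0.241 -0.112  1.222  0.002  0.294] tilt out/side -0.0045 0.0017 F [ 0.5  0.9 -0.7] w 0.0857
[[267. 246.]
 [320. 248.]
 [372. 249.]]
```

View pics/w8c.png

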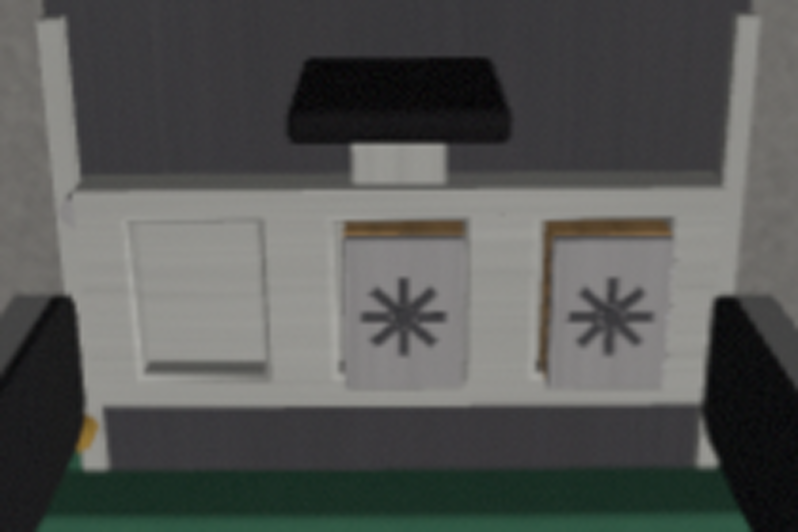

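Nest0 is empty, rim corners at crop (127,222), (263,219), (270,380), (142,380). Nest1 and nest2 hold flush blocks, flowers at (403,317) and (611,317).

```bash
python3 - <<'E'
from h import *
c=np.load('w8.npy',allow_pickle=True).item()
f=lambda L,z:plane(c,(np.array(L,float)+.5)/3.8-.5+np.array([215,170]),z)[:,:2]*1000
w=f([(127,222),(263,219),(270,380),(142,380)],.028); print(w.round(1).tolist(),w.mean(0).round(1))
print('flowers',f([(403,317),(611,317)],.044).round(1).tolist(),'head front',f([(400,469)],.055).round(1))
t=f([(80,190),(720,186),(698,403),(103,407)],.028); print(t.round(1).tolist(),t.mean(0).round(1))
print('tab top front corners',f([(307,58),(493,58)],.08).round(1).tolist(),'back',f([(288,140),(510,140)],.08).round(1).tolist())
E
```

```text
[[572.5, 66.5], [570.0, 116.6], [637.0, 118.5], [638.4, 69.0]] [604.5  92.7]
flowers [[600.3, 168.8], [598.5, 244.1]] head front [[656.7 169.1]]
[[560.4, 49.8], [553.0, 283.3], [643.3, 285.1], [650.8, 53.1]] [601.9 167.8]
tab top front corners [[495.8, 136.8], [494.4, 192.7]] back [[521.9, 131.0], [520.2, 199.3]]
```

Request:
apply_moves(increments=[{"offset":[1.7,-55.1,17.6],"roll":0},{"offset":[1.7,-55.1,17.6],"roll":0},{"offset":[1.7,-55.1,17.6],"roll":0},{"offset":[1.7,-55.1,17.6],"roll":0},{"offset":[1.7,-55.1,17.6],"roll":0},{"offset":[1.7,-55.1,17.6],"roll":0},{"offset":[1.7,-55.1,17.6],"roll":0},{"offset":[0,0,0],"roll":0},{"offset":[0,0,0],"roll":0}])

```text
t: 59.25
eef_pos: [0.4878, -0.2224, 0.1281]
eef_rot: [3.139, -0.003, -3.118]
contact_force: [-1.1, 0.5, 0.4]
grip_width: 0.0856
gripper_force: 0.0
```

```bash
python3 - <<'E'
from h import *
c=cap('wrist'); print(blocks(c),blocks(c,th=120))
go(.488,-.2236,.012,-178.4)
E
```

```text
[(316, 197, 487.8, -223.5, 59.1, 43.7, 1.6)] [(316, 197, 488.2, -223.8, 58.1, 42.7, 1.4)]
t 59.3 p [ 488.3 -221.8  128.5] yaw -178.57 q [-0.427  0.346 -0.295  0.933  0.001 -0.452] tilt out/side -0.0033 0.0007 F [0.6 0.8 0.4] w 0.0853
roll -0.17 offset [  0.   -2.  116.5] old-frame [  0.   -2.  116.5]
```

Request:
apply_moves(increments=[{"offset":[0.7,-1.9,30],"roll":0},{"offset":[0,0,30],"roll":0},{"offset":[0,0,30],"roll":0},{"offset":[0,0,18],"roll":0},{"offset":[0,0,8],"roll":0},{"offset":[0,0,0],"roll":0},{"offset":[0,0,0],"roll":0}])

```text
t: 60.18
eef_pos: [0.4888, -0.2238, 0.0134]
eef_rot: [3.141, -0.001, -3.115]
contact_force: [-0.2, -0.5, -0.4]
grip_width: 0.0856
gripper_force: 0.0
```

Request:
apply_moves(increments=[{"offset":[0,0,0],"roll":0},{"offset":[0,0,0],"roll":0},{"offset":[0,0,0],"roll":0},{"offset":[0,0,0],"roll":0},{"offset":[0,0,0],"roll":0},{"offset":[0,0,0],"roll":0}], jaw=1)

```text
t: 60.92
eef_pos: [0.4885, -0.2242, 0.0132]
eef_rot: [3.141, -0.001, -3.116]
contact_force: [-0.1, 0.4, 5.9]
grip_width: 0.0423
gripper_force: 62.3
```

```bash
python3 - <<'E'
from h import *
st()
E
```

```text
t 60.92 p [ 488.5 -224.2   13.2] yaw -178.54 q [-0.43   0.468 -0.451  0.653  0.    -0.456] tilt out/side -0.0012 0.0003 F [-0.1  0.4  5.9] w 0.0423
```

Request:
apply_moves(increments=[{"offset":[0,0,-40],"roll":0},{"offset":[0,0,-50],"roll":0},{"offset":[0,0,-20],"roll":0},{"offset":[-20.7,52.2,0],"roll":0},{"offset":[-20.7,52.2,0],"roll":0},{"offset":[-20.7,52.2,0],"roll":0},{"offset":[-20.7,52.2,0],"roll":0},{"offset":[-20.7,52.2,0],"roll":0},{"offset":[-20.7,52.2,0],"roll":0}])

```text
t: 62.05
eef_pos: [0.6042, 0.094, 0.1218]
eef_rot: [3.141, -0.004, -3.116]
contact_force: [0.4, -0.9, -0.9]
grip_width: 0.0426
gripper_force: 62.0
```

Request:
apply_moves(increments=[{"offset":[0,0,0],"roll":0},{"offset":[0,0,0],"roll":0},{"offset":[0,0,30],"roll":0},{"offset":[0,0,30],"roll":0},{"offset":[0,0,6],"roll":0},{"offset":[0,0,0],"roll":0},{"offset":[0,0,0],"roll":0}])

```text
t: 62.92
eef_pos: [0.6053, 0.0921, 0.058]
eef_rot: [3.14, 0.0, -3.117]
contact_force: [-0.4, 0.2, -1.7]
grip_width: 0.0427
gripper_force: 62.1
```

```bash
python3 - <<'E'
from h import *
go(.6046,.0920,.0292,-178.5)
c=cap('wrist'); g=cv2.cvtColor(c['color'],cv2.COLOR_RGB2GRAY); np.save('w9.npy',c,allow_pickle=True)
p=np.array(r.get_obs()['eef_pos']); zt=p[2]-.0132+.028
hsv=cv2.cvtColor(c['color'],cv2.COLOR_RGB2HSV)
roi=np.zeros_like(g); roi[225:300,287:350]=1
m=((g<85)&(roi>0)).astype(np.uint8); n,l,s,ce=cv2.connectedComponentsWithStats(m); i=1+s[1:,4].argmax()
ys,xs=np.where(l==i); ctr=((xs.min()+xs.max())/2,(ys.min()+ys.max())/2); print(s[i],ce[i],ctr,(plane(c,[ctr,ce[i]],zt)*1000).round(1),p)
print(g[190:330:3,303].tolist())
E
```

```text
t 62.92 p [605.3  92.1  58. ] yaw -178.57 q [ 0.15   0.523 -0.202  0.846  0.002  0.125] tilt out/side 0.0003 0.0016 F [-0.4  0.2 -1.7] w 0.0427
roll -0.07 offset [ 0.7 -0.2 28.8] old-frame [ 0.7 -0.2 28.8]
[ 289  236   59   53 1255] [318.1123506  262.32828685] (np.float64(318.0), np.float64(262.0)) [[603.9  92.6  72.8]
 [604.1  92.6  72.8]] [0.60533551 0.09228329 0.05803893]
[156, 136, 73, 74, 75, 84, 132, 143, 143, 144, 143, 143, 143, 143, 144, 145, 144, 144, 117, 65, 64, 66, 135, 133, 66, 65, 141, 123, 65, 64, 70, 141, 144, 144, 144, 144, 144, 143, 144, 144, 139, 67, 69, 67, 68, 61, 42]
```

Request:
apply_moves(increments=[{"offset":[-1.2,0,8],"roll":0},{"offset":[0,0,8],"roll":0},{"offset":[0,0,0],"roll":0},{"offset":[0,0,0],"roll":0}])

```text
t: 63.48
eef_pos: [0.6052, 0.0925, 0.0403]
eef_rot: [3.14, -0.003, -3.116]
contact_force: [-0.4, 0.7, -1.4]
grip_width: 0.0425
gripper_force: 62.1
```

Request:
apply_moves(increments=[{"offset":[0,0,3],"roll":0},{"offset":[0,0,2],"roll":0},{"offset":[0,0,0],"roll":0}])

```text
t: 63.85
eef_pos: [0.6051, 0.0925, 0.0354]
eef_rot: [3.14, -0.003, -3.116]
contact_force: [0.2, -0.1, -1.9]
grip_width: 0.0424
gripper_force: 62.1
```

Request:
apply_moves(increments=[{"offset":[0,0,3],"roll":0},{"offset":[0,0,0],"roll":0}])

```text
t: 64.1
eef_pos: [0.6051, 0.0925, 0.0323]
eef_rot: [3.14, -0.003, -3.116]
contact_force: [-0.1, -0.3, -1.7]
grip_width: 0.0425
gripper_force: 62.1
```

Request:
apply_moves(increments=[{"offset":[0,0,2],"roll":0},{"offset":[0,0,1.5],"roll":0},{"offset":[0,0,0],"roll":0}])

```text
t: 64.47
eef_pos: [0.6055, 0.0925, 0.0292]
eef_rot: [3.14, -0.002, -3.116]
contact_force: [0.5, -0.8, -0.3]
grip_width: 0.0425
gripper_force: 62.1
```

Request:
apply_moves(increments=[{"offset":[0,0,0],"roll":0},{"offset":[0,0,0],"roll":0},{"offset":[0,0,0],"roll":0},{"offset":[0,0,-10],"roll":0},{"offset":[0,0,-50],"roll":0},{"offset":[0,0,-40],"roll":0},{"offset":[0,0,0],"roll":0},{"offset":[0,0,0],"roll":0}], jaw=-0.45)

```text
t: 65.47
eef_pos: [0.6054, 0.0923, 0.1293]
eef_rot: [3.14, -0.002, -3.116]
contact_force: [0.5, -0.1, 0.1]
grip_width: 0.0621
gripper_force: 0.0
```

Request:
apply_moves(increments=[{"offset":[40,30,-35],"roll":0},{"offset":[40,30,-35],"roll":0},{"offset":[35,10,-45],"roll":0},{"offset":[0,0,0],"roll":0},{"offset":[0,0,0],"roll":0}], jaw=-1)

```text
t: 66.1
eef_pos: [0.4887, 0.1591, 0.2433]
eef_rot: [3.141, -0.004, -3.116]
contact_force: [0.4, -0.2, -1.1]
grip_width: 0.0853
gripper_force: 0.0
```

```bash
cat >> h.py <<'E'
def flowers(c,P,z,rad=22):
    """centre of dark flower near each predicted world point (top plane z)"""
    g=cv2.cvtColor(c['color'],cv2.COLOR_RGB2GRAY)
    for p in P:
        u,v=proj(c,[[p[0],p[1],z]])[0].round().astype(int)
        roi=np.zeros(g.shape,np.uint8); cv2.circle(roi,(int(u),int(v)),rad,1,-1)
        n,l,s,ce=cv2.connectedComponentsWithStats(((g<100)&(roi>0)).astype(np.uint8)); 
        if n<2: print('none',u,v); continue
        i=1+s[1:,4].argmax(); ys,xs=np.where(l==i); ctr=((xs.min()+xs.max())/2,(ys.min()+ys.max())/2)
        x=u+int(round(12)); print((u,v),s[i].tolist(),(plane(c,[ctr],z)[0]*1000).round(1),'col',g[v-32:v+40:2,u-14].tolist())
E
python3 - <<'E'
from h import *
st(); c=cap('wrist'); np.save('w10.npy',c,allow_pickle=True)
flowers(c,[(.6045,.0925),(.6005,.1685),(.5985,.2440)],.044,18)
E
```

```text
t 66.1 p [488.7 159.1 243.3] yaw -178.52 q [ 0.314  0.239 -0.136  1.2    0.002  0.288] tilt out/side -0.0032 0.0018 F [ 0.4 -0.2 -1.1] w 0.0853
(np.int64(266), np.int64(258)) [256, 249, 23, 20, 205] [605.1  93.3  44. ] col [144, 145, 151, 132, 92, 86, 97, 128, 129, 128, 130, 129, 128, 129, 129, 130, 129, 135, 136, 134, 129, 131, 128, 129, 131, 146, 147, 123, 59, 58, 59, 59, 58, 59, 59, 58]
(np.int64(323), np.int64(257)) [312, 247, 23, 20, 213] [599.9 169.1  44. ] col [145, 147, 148, 101, 71, 83, 124, 128, 129, 129, 128, 129, 129, 129, 128, 129, 129, 129, 129, 128, 129, 128, 128, 129, 128, 128, 146, 141, 69, 58, 58, 58, 57, 59, 59, 56]
(np.int64(378), np.int64(257)) [367, 247, 23, 21, 213] [598.8 243.5  44. ] col [150, 147, 148, 93, 72, 83, 116, 126, 128, 130, 130, 131, 127, 127, 127, 127, 128, 129, 127, 128, 129, 127, 127, 127, 128, 130, 145, 139, 67, 58, 58, 58, 57, 59, 59, 56]
```

All three blocks show the same thin strip and sit flush. Next I push the tab with closed fingers.

Request:
apply_moves(increments=[{"offset":[30,5,0],"roll":0},{"offset":[0,0,50],"roll":0},{"offset":[0,0,55],"roll":0},{"offset":[0,0,55],"roll":0},{"offset":[0,0,38],"roll":0},{"offset":[0,0,0],"roll":0},{"offset":[0,0,0],"roll":0}], jaw=1)

```text
t: 67.03
eef_pos: [0.4591, 0.1636, 0.0467]
eef_rot: [3.14, -0.003, -3.117]
contact_force: [0.7, 0.2, 0.7]
grip_width: 0.0
gripper_force: 0.0
```

Request:
apply_moves(increments=[{"offset":[-8,0,0],"roll":0},{"offset":[-8,0,0],"roll":0},{"offset":[-8,0,0],"roll":0},{"offset":[-8,0,0],"roll":0},{"offset":[-8,0,0],"roll":0},{"offset":[0,0,0],"roll":0}])

```text
t: 67.78
eef_pos: [0.4992, 0.1648, 0.0464]
eef_rot: [3.14, -0.002, -3.116]
contact_force: [-1.0, -0.2, -0.7]
grip_width: 0.0005
gripper_force: 0.0
```

Request:
apply_moves(increments=[{"offset":[-8,0,0],"roll":0},{"offset":[-8,0,0],"roll":0},{"offset":[-8,0,0],"roll":0},{"offset":[-8,0,0],"roll":0},{"offset":[-8,0,0],"roll":0},{"offset":[0,0,0],"roll":0}])

```text
t: 68.53
eef_pos: [0.5401, 0.1661, 0.0466]
eef_rot: [3.14, -0.0, -3.116]
contact_force: [0.3, -0.1, -0.1]
grip_width: -0.0001
gripper_force: 0.0
```

Request:
apply_moves(increments=[{"offset":[-8,0,0],"roll":0},{"offset":[-8,0,0],"roll":0},{"offset":[-8,0,0],"roll":0},{"offset":[0,0,0],"roll":0}])

```text
t: 69.03
eef_pos: [0.564, 0.1666, 0.0465]
eef_rot: [3.14, -0.0, -3.116]
contact_force: [0.1, 0.4, -0.0]
grip_width: 0.0
gripper_force: 0.0
```

Request:
apply_moves(increments=[{"offset":[-4,0,0],"roll":0},{"offset":[-4,0,0],"roll":0},{"offset":[0,0,0],"roll":0}])

```text
t: 69.4
eef_pos: [0.5711, 0.1667, 0.0463]
eef_rot: [3.14, -0.001, -3.116]
contact_force: [0.4, -0.2, -0.4]
grip_width: -0.0001
gripper_force: 0.0
```

```bash
python3 - <<'E'
from h import *
st(); c=cap('top'); 
h=cv2.cvtColor(c['color'],cv2.COLOR_RGB2HSV)
u,v=proj(c,[[.6,.166,.08]])[0]; print(u,v)
g=cv2.cvtColor(c['color'],cv2.COLOR_RGB2GRAY)
for u in (235,240,245,300,304): print(u,g[140:205:2,u].tolist())
E
```

```text
t 69.4 p [571.1 166.7  46.3] yaw -178.54 q [ 0.283  0.509 -0.262  0.8    0.002  0.257] tilt out/side -0.001 0.0018 F [ 0.4 -0.2 -0.4] w -0.0001
268.7396887488276 160.47919453939937
235 [67, 66, 69, 68, 64, 66, 71, 69, 68, 72, 71, 69, 71, 71, 70, 70, 69, 70, 69, 68, 69, 70, 67, 68, 66, 68, 73, 69, 70, 66, 68, 70, 71]
240 [67, 66, 69, 64, 69, 70, 66, 68, 70, 71, 71, 72, 67, 69, 68, 72, 67, 68, 71, 69, 71, 68, 70, 69, 71, 66, 71, 70, 73, 72, 71, 67, 70]
245 [66, 63, 66, 66, 67, 66, 69, 70, 71, 68, 67, 69, 71, 70, 70, 70, 70, 71, 72, 66, 66, 70, 68, 71, 67, 68, 73, 69, 67, 71, 67, 72, 66]
300 [76, 61, 56, 129, 137, 127, 158, 180, 103, 59, 57, 55, 56, 59, 59, 58, 55, 55, 57, 58, 57, 62, 53, 58, 60, 60, 62, 59, 61, 67, 87, 127, 118]
304 [81, 60, 80, 175, 188, 187, 182, 175, 94, 60, 60, 59, 63, 63, 53, 62, 58, 57, 59, 62, 58, 56, 59, 58, 57, 57, 61, 59, 55, 60, 87, 121, 120]
```

Request:
apply_moves(increments=[{"offset":[-3,0,0],"roll":0},{"offset":[-3,0,0],"roll":0},{"offset":[0,0,0],"roll":0}])

```text
t: 69.82
eef_pos: [0.5771, 0.1668, 0.0463]
eef_rot: [3.14, -0.001, -3.116]
contact_force: [0.0, -0.2, 0.7]
grip_width: -0.0001
gripper_force: 0.0
```

Request:
apply_moves(increments=[{"offset":[-4,0,0],"roll":0},{"offset":[-2,0,0],"roll":0},{"offset":[0,0,0],"roll":0}])

```text
t: 70.2
eef_pos: [0.583, 0.1669, 0.0463]
eef_rot: [3.14, -0.002, -3.116]
contact_force: [-0.8, -0.3, -0.4]
grip_width: -0.0001
gripper_force: 0.0
```

Request:
apply_moves(increments=[{"offset":[-4,0,0],"roll":0},{"offset":[-2,0,0],"roll":0},{"offset":[0,0,0],"roll":0}])

```text
t: 70.58
eef_pos: [0.5874, 0.167, 0.0461]
eef_rot: [3.14, -0.004, -3.116]
contact_force: [-4.2, 0.5, 3.1]
grip_width: -0.0003
gripper_force: 2.2
```

Now at the catch. Pushing on in small steps.

Request:
apply_moves(increments=[{"offset":[-3,0,0],"roll":0},{"offset":[-3,0,0],"roll":0},{"offset":[0,0,0],"roll":0}])

```text
t: 70.95
eef_pos: [0.5931, 0.1672, 0.0459]
eef_rot: [3.14, -0.005, -3.116]
contact_force: [-5.0, 0.0, 1.8]
grip_width: -0.0
gripper_force: 2.5
```

Request:
apply_moves(increments=[{"offset":[-3,0,0],"roll":0},{"offset":[-3,0,0],"roll":0},{"offset":[0,0,0],"roll":0}])

```text
t: 71.32
eef_pos: [0.6022, 0.1675, 0.0465]
eef_rot: [3.14, 0.001, -3.116]
contact_force: [-0.3, 0.5, 0.6]
grip_width: -0.0
gripper_force: 0.0
```

Request:
apply_moves(increments=[{"offset":[-3,0,0],"roll":0},{"offset":[-2,0,0],"roll":0},{"offset":[0,0,0],"roll":0}])

```text
t: 71.7
eef_pos: [0.6029, 0.1673, 0.0459]
eef_rot: [3.14, -0.007, -3.116]
contact_force: [-5.8, -0.9, 3.9]
grip_width: -0.0001
gripper_force: 3.1
```

Request:
apply_moves(increments=[{"offset":[-3,0,0],"roll":0},{"offset":[0,0,0],"roll":0}])

```text
t: 71.95
eef_pos: [0.6028, 0.1673, 0.0457]
eef_rot: [3.14, -0.013, -3.115]
contact_force: [-12.3, 0.0, 8.6]
grip_width: 0.0
gripper_force: 6.2
```

Request:
apply_moves(increments=[{"offset":[15,0,0],"roll":0},{"offset":[40,0,0],"roll":0},{"offset":[20,0,-50],"roll":0},{"offset":[0,0,-50],"roll":0},{"offset":[0,0,-50],"roll":0},{"offset":[0,0,0],"roll":0}])

```text
t: 72.7
eef_pos: [0.5375, 0.1665, 0.2014]
eef_rot: [3.138, 0.008, -3.116]
contact_force: [0.5, -1.1, 0.2]
grip_width: 0.0002
gripper_force: 0.0
```

```bash
python3 - <<'E'
from h import *
st(); c=cap('wrist'); np.save('w11.npy',c,allow_pickle=True)
g=cv2.cvtColor(c['color'],cv2.COLOR_RGB2GRAY)
u,v=proj(c,[[.615,.167,.08]])[0].round().astype(int); print(u,v)
col=g[:,u-12]; print([(i,int(col[i])) for i in range(v-30,min(v+45,399),3)])
# tab top-face front edge: dark pixels
m=(g<40); m[:, :u-60]=0; m[:,u+60:]=0
rows=np.where(m[v-40:v+40,u-15:u+15].mean(1)>.8)[0]+v-40; print(rows[:1],rows[-1:]); print((plane(c,[(u,rows[0])],.08)*1000).round(1))
E
```

```text
t 72.7 p [537.5 166.5 201.4] yaw -178.53 q [ 0.299  0.331 -0.115  1.115  0.002  0.274] tilt out/side 0.009 0.0017 F [ 0.5 -1.1  0.2] w 0.0002
316 262
[(232, 68), (235, 28), (238, 16), (241, 18), (244, 21), (247, 31), (250, 43), (253, 51), (256, 55), (259, 65), (262, 69), (265, 77), (268, 75), (271, 20), (274, 24), (277, 34), (280, 20), (283, 21), (286, 22), (289, 21), (292, 23), (295, 20), (298, 24), (301, 19), (304, 22)]
[235] [280]
[[584.1 166.4  80. ]]
```

```bash
python3 - <<'E'
from h import *
c=np.load('w11.npy',allow_pickle=True).item(); g=cv2.cvtColor(c['color'],cv2.COLOR_RGB2GRAY)
for y in (.136,.140,.194,.198):
    u,v=proj(c,[[.60,y,.08]])[0].round().astype(int); col=g[:,u].astype(int)
    print(y,u,v,col[v-16:v+30:2].tolist())
    for k in range(v-16,v+40):
        if col[k]>50 and col[k+3]<40: print(' edge',k+1,(plane(c,[(u,k+1.5)],.08)[0]*1000).round(1))
E
```

```text
0.136 286 248 [67, 68, 67, 66, 68, 67, 66, 67, 67, 60, 54, 43, 28, 20, 14, 20, 20, 24, 28, 72, 87, 42, 19]
 edge 253 [606.  135.7  80. ]
 edge 273 [629.9 135.5  80. ]
 edge 274 [631.1 135.5  80. ]
0.14 290 248 [67, 65, 44, 28, 20, 16, 15, 18, 13, 13, 14, 15, 17, 18, 21, 22, 23, 20, 21, 18, 20, 19, 21]
 edge 235 [585.3 140.   80. ]
 edge 236 [586.5 140.   80. ]
0.194 342 250 [56, 19, 13, 17, 13, 15, 15, 22, 20, 19, 26, 21, 28, 22, 23, 22, 22, 21, 21, 21, 24, 34, 47]
 edge 235 [584.  192.9  80. ]
0.198 346 250 [68, 67, 64, 66, 64, 54, 46, 33, 28, 20, 18, 16, 22, 21, 22, 19, 20, 19, 23, 21, 21, 22, 21]
```

The tray clicked through and stands at its stop: 12 N with no further motion. Next, the key.

Request:
apply_moves(increments=[{"offset":[11,-56.4,0],"roll":0},{"offset":[11,-56.4,0],"roll":0},{"offset":[11,-56.4,0],"roll":0},{"offset":[11,-56.4,0],"roll":0},{"offset":[11,-56.4,0],"roll":0},{"offset":[11,-56.4,0],"roll":0},{"offset":[11,-56.4,0],"roll":0},{"offset":[11,-56.4,0],"roll":0},{"offset":[11,-56.4,0],"roll":0},{"offset":[11,-56.4,0],"roll":0}], jaw=-1)

```text
t: 74.0
eef_pos: [0.4372, -0.4027, 0.1939]
eef_rot: [3.138, -0.004, -3.116]
contact_force: [0.6, 0.1, 0.3]
grip_width: 0.0856
gripper_force: 0.0
```

Request:
apply_moves(increments=[{"offset":[0,0,0],"roll":0},{"offset":[0,0,0],"roll":0},{"offset":[0,0,0],"roll":0}])

```text
t: 74.38
eef_pos: [0.4383, -0.3996, 0.1952]
eef_rot: [3.139, -0.003, -3.114]
contact_force: [0.0, 0.0, -0.1]
grip_width: 0.0856
gripper_force: 0.0
```

```bash
python3 - <<'E'
from h import *
st(); c=cap('wrist'); np.save('w12.npy',c,allow_pickle=True)
h=cv2.cvtColor(c['color'],cv2.COLOR_RGB2HSV)
u0,v0=proj(c,[[.5,-.408,.06]])[0]; print(u0,v0)
for th in (30,36,42):
    m=(h[...,2]<th); print(th,[x for x in rects(c,m,.077,amin=60,amax=4000,close=3) if abs(x[0]-u0)<60 and abs(x[1]-v0)<60])
m=(h[...,0]>3)&(h[...,0]<25)&(h[...,1]>110)&(h[...,2]>60)
print([x for x in rects(c,m,.035,amin=300,close=3) if abs(x[0]-u0)<80 and abs(x[1]-v0)<80])
u,v=int(u0),int(v0)
print(h[v-30:v+34:4,u-40:u+44:4,2])
E
```

```text
t 74.38 p [ 438.3 -399.6  195.2] yaw -178.44 q [-0.739  0.396 -0.032  1.147 -0.    -0.766] tilt out/side -0.0043 -0.0003 F [ 0.   0.  -0.1] w 0.0856
308.0315693256306 243.78564305516986
30 [(306, 244, 493.0, -410.0, 50.0, 14.1, 14.1)]
36 [(306, 244, 493.0, -409.8, 50.4, 14.4, 15.2)]
42 [(306, 244, 493.0, -409.7, 51.2, 14.8, 15.0)]
[(307, 228, 496.9, -411.2, 78.4, 69.6, 15.6)]
[[107  63  75 111 117 118 118 118 120 121 122 120 121 122 120 119 113 107
  108 111 107]
 [110 116 117 118 118 119 119 118 120 120 118 117 116 114 113 116 119 104
  106 107 107]
 [109 116 117 117 117 118 118 116 103  40 111 117 120 122 123 127 129 105
  104 111 107]
 [112 112 116 116 116 115 117 117  11  14  53 126 129 131 132 133 132 110
  110 109 108]
 [108 112 118 120 121 121 124 116  14  10  21 130 130 129 129 132 132 123
  110 106 105]
 [109 110 122 125 128 129 130 106   7  11  17 115 131 130 128 125 124 122
  107 103 106]
 [108 114 118 127 127 126 127  52  20  23  20  69 122 123 124 125 124 123
  106 103 107]
 [110 113 110 128 127 125 124 102  19  20  24  30 123 123 123 124 122 121
  110 107 105]
 [111 110 108 119 121 122 122 121  19  23  28  21 120 119 117 115 116 117
  113 105 104]
 [111 109 109 113 121 121 120 120  24  21  27  22 113 116 118 120 120 121
  119 108 108]
 [112 111 110 112 122 123 120 124  74  19  24  20 127 127 131 130 127 124
  120 105 107]
 [110 111 112 110 127 129 129 130 128  20  21  28 124 124 121 121 118 109
  104 109 104]
 [107 108 109 108 122 131 131 130 126  17  22  29 111 109 107 108 107 107
  103 106 107]
 [111 110 107 109 111 123 122 119 111  45  20  26 108 106 107 108 108 110
  107 108 108]
 [112 105 106 110 109 112 108 109 107 106 104 109 108 109 105 104 109 106
  107 108 107]
 [104 110 107 109 109 110 108 104 110 109 106 107 104 105 108 110 108 107
  109 108 104]]
```

```bash
python3 - <<'E'
from h import *
c=np.load('w12.npy',allow_pickle=True).item()
v=cv2.GaussianBlur(cv2.cvtColor(c['color'],cv2.COLOR_RGB2HSV)[...,2],(3,3),0)
for lo,hi in ((16,45),(17,45),(16,60)):
    m=((v>=lo)&(v<hi)).astype(np.uint8)*255; m=cv2.morphologyEx(m,cv2.MORPH_OPEN,np.ones((4,4),np.uint8))
    print([x for x in rects(c,m>0,.077,amin=60,amax=4000,close=3) if abs(x[0]-308)<50 and abs(x[1]-245)<50])
# scene cross-check: project key top
for z in (.077,): print((plane(c,[(308,240)],z)*1000).round(1))
E
```

```text
[(308, 250, 498.7, -407.4, 41.3, 14.6, 15.1)]
[(308, 250, 498.7, -407.4, 41.3, 14.6, 15.1)]
[(308, 250, 497.9, -407.6, 43.9, 15.5, 15.0)]
[[ 487.5 -407.7   77. ]]
```

Request:
apply_moves(increments=[{"offset":[-30,-4.8,0],"roll":0},{"offset":[-30,-4.7,0],"roll":0},{"offset":[0,0,20],"roll":-6.8},{"offset":[0,0,30],"roll":-6.7},{"offset":[0,0,25],"roll":0},{"offset":[0,0,0],"roll":0},{"offset":[0,0,0],"roll":0}])

```text
t: 75.3
eef_pos: [0.4991, -0.4087, 0.1218]
eef_rot: [3.141, -0.001, -2.879]
contact_force: [0.1, -0.8, 0.6]
grip_width: 0.0855
gripper_force: 0.0
```

```bash
python3 - <<'E'
from h import *
c=cap('wrist')
v=cv2.GaussianBlur(cv2.cvtColor(c['color'],cv2.COLOR_RGB2HSV)[...,2],(3,3),0)
u0,v0=proj(c,[[.4985,-.4075,.077]])[0]; print(u0,v0, v[int(v0)-40:int(v0)+44:4,int(u0)].tolist(), v[int(v0)+10,int(u0)-30:int(u0)+31:4].tolist())
m=((v>=15)&(v<50)).astype(np.uint8)*255; m[:, :int(u0)-45]=0; m[:,int(u0)+45:]=0; m=cv2.morphologyEx(m,cv2.MORPH_OPEN,np.ones((5,5),np.uint8))
print([x for x in rects(c,m>0,.077,amin=200,amax=9000,close=3)])
go(.4985,-.4075,.044,-164.9)
E
```

```text
319.5245149833309 220.65570895260296 [119, 54, 13, 13, 14, 24, 24, 25, 24, 23, 25, 25, 25, 24, 25, 25, 25, 96, 107, 106, 106] [129, 129, 129, 129, 123, 17, 22, 24, 35, 120, 119, 120, 120, 120, 120, 120]
[(319, 367, 629.4, -373.0, 80.3, 74.3, -74.9), (314, 221, 500.6, -411.0, 37.3, 10.0, 15.2)]
t 75.35 p [ 499.3 -409.2  122.3] yaw -164.99 q [-0.686  0.523 -0.016  1.032 -0.    -0.948] tilt out/side -0.0002 -0.0004 F [-0.3  0.5  0.8] w 0.0855
roll -0.09 offset [ 0.4  1.8 78.3] old-frame [ 0.4  1.8 78.3]
```

Request:
apply_moves(increments=[{"offset":[-0.8,-1.9,25],"roll":0},{"offset":[0,0,25],"roll":0},{"offset":[0,0,17],"roll":0},{"offset":[0,0,10],"roll":0},{"offset":[0,0,0],"roll":0},{"offset":[0,0,0],"roll":0}])

```text
t: 76.1
eef_pos: [0.5001, -0.411, 0.0445]
eef_rot: [3.141, -0.001, -2.88]
contact_force: [0.1, -0.6, 0.1]
grip_width: 0.0856
gripper_force: 0.0
```

Request:
apply_moves(increments=[{"offset":[0,0,0],"roll":0},{"offset":[0,0,0],"roll":0},{"offset":[0,0,0],"roll":0},{"offset":[0,0,0],"roll":0},{"offset":[0,0,0],"roll":0},{"offset":[0,0,0],"roll":0},{"offset":[0,0,0],"roll":0},{"offset":[0,0,0],"roll":0}], jaw=1)

```text
t: 77.1
eef_pos: [0.4996, -0.4107, 0.0438]
eef_rot: [3.14, -0.002, -2.88]
contact_force: [0.0, -0.1, 2.7]
grip_width: 0.0108
gripper_force: 58.6
```

```bash
python3 - <<'E'
from h import *
st()
E
```

```text
t 77.1 p [ 499.6 -410.7   43.8] yaw -165.03 q [-0.688  0.589 -0.118  0.866 -0.    -0.949] tilt out/side -0.0022 -0.0004 F [ 0.  -0.1  2.7] w 0.0108
```

Request:
apply_moves(increments=[{"offset":[0,0,-20],"roll":0},{"offset":[0,0,-50],"roll":0},{"offset":[0,0,-60],"roll":7.5},{"offset":[0,0,-20],"roll":7.5},{"offset":[4,57,0],"roll":0},{"offset":[4,57,0],"roll":0},{"offset":[4,57,0],"roll":0},{"offset":[4,57,0],"roll":0},{"offset":[4,57,0],"roll":0},{"offset":[4,57,0],"roll":0}])

```text
t: 78.35
eef_pos: [0.4753, -0.067, 0.1939]
eef_rot: [3.14, -0.003, 3.141]
contact_force: [0.5, 0.3, -0.9]
grip_width: 0.0112
gripper_force: 60.0
```

Request:
apply_moves(increments=[{"offset":[4,57,0],"roll":0},{"offset":[4,57,0],"roll":0},{"offset":[4,57,0],"roll":0},{"offset":[4,57,0],"roll":0},{"offset":[4,57,0],"roll":0},{"offset":[4,57,0],"roll":0},{"offset":[4,57,0],"roll":0},{"offset":[0,57,0],"roll":0},{"offset":[0,0,0],"roll":0},{"offset":[0,0,0],"roll":0}])

```text
t: 79.6
eef_pos: [0.4476, 0.3867, 0.1941]
eef_rot: [-3.141, -0.004, -3.142]
contact_force: [-0.0, -0.1, -0.8]
grip_width: 0.011
gripper_force: 60.1
```

```bash
python3 - <<'E'
from h import *
st(); c=cap('wrist'); np.save('w13.npy',c,allow_pickle=True); cv2.imwrite('pics/w13.png',c['color'][:,:,::-1])
w=np.load('w4.npy',allow_pickle=True).item()
P=plane(w,[(549,123),(602,124),(590,180),(537,178)],.0605); print((P*1000).round(1).tolist(), (plane(w,[(570,150)],.0605)*1000).round(1))
u,v=proj(c,[[.52,.411,.0605]])[0].round().astype(int); print(u,v)
g=cv2.cvtColor(c['color'],cv2.COLOR_RGB2GRAY); print(g[v-40:v+44:4,u-40:u+44:4])
E
```

```text
t 79.6 p [447.6 386.7 194.1] yaw -180.0 q [ 0.711  0.393 -0.04   1.141  0.002  0.711] tilt out/side -0.0031 0.0021 F [-0.  -0.1 -0.8] w 0.011
[[505.5, 397.1, 60.5], [504.5, 437.4, 60.5], [545.8, 440.6, 60.5], [545.5, 398.0, 60.5]] [[523.9 418.1  60.5]]
340 254
[[112 112  78 108 108 109 107 105 105 106 105 105 105 106 105 106 106 107
  105 105 105]
 [111 115  74  22  17  16  25 101 106 106 106 106 106 105 105 106 105 104
  106 107 106]
 [113 113  40   9  10  12  15  45 106  68  24  23  24  32  89 106 104 104
  105 105 105]
 [115 112  33  10  11   9  12  20  21  22  22  23  22  23  23  26 103 104
  105 105 107]
 [115 116  26  12  10  10  14  20  73  73  74  72  73  75  74  74  47 106
  108 106 105]
 [112 115  17  14  10  13  13  19  78  78  78  77  78  77  79  77  77  55
  106 106 107]
 [ 73  62  12  10  12  11  15  19  56  72  73  82  79  81  80  80  79  31
  106 108 109]
 [ 74  59  10  15  15  14  11  22  46  74  74 140 140 140 140 139 140  58
  105 108 111]
 [ 73  42  12  14  14  13  13  15  31  74  73  25  25 106 138 137 137  43
  105 107 112]
 [ 74  25  14  18  17  20  20  23  23 
[... 330 characters left out ...]
8  22  22  22  21  24  15  72  73  72  21  20  17 105 139 107
  106 107 117]
 [128  37  15  20  20  22  21  23  34 127 125  39  19  19  19  39 138 108
  106 107 110]
 [127  39  16  20  22  21  22  26  37 127  17  21  22  19  21  19  28 107
  110 109 108]
 [ 36  37  17  20  20  22  22  25  38  36  19  17  21  33  39  19  18  93
  111 110 111]
 [ 23  37  19  23  21  22  22  22  36  21  16  20  20  17  20  18  21  20
   65 101 112]
 [ 27  38  13  23  22  23  23  21  38  20  20  22  20  20  20  19  20  18
   18  20  20]
 [ 36  37  16  21  21  21  21  25  36  18  22  20  18  18  21  22  15  20
   18  21  19]
 [ 37  37  13  16  23  22  25  27  39  15  20  18  19  19  23  16  16  20
   20  18  18]]
```

Request:
apply_moves(increments=[{"offset":[-31,-28,15],"roll":0},{"offset":[-31,-28,15],"roll":0},{"offset":[0,0,0],"roll":0},{"offset":[0,0,0],"roll":0},{"offset":[0,0,0],"roll":0}])

```text
t: 80.28
eef_pos: [0.5097, 0.3315, 0.1653]
eef_rot: [3.14, -0.002, 3.141]
contact_force: [-0.8, 0.6, -1.3]
grip_width: 0.011
gripper_force: 60.1
```

```bash
cat >> h.py <<'E'
def slot(c,guess,rad=60):
    g=cv2.GaussianBlur(cv2.cvtColor(c['color'],cv2.COLOR_RGB2GRAY),(3,3),0); u,v=proj(c,[guess])[0].round().astype(int)
    x0,y0=max(u-rad,0),max(v-rad,0); s=g[y0:v+rad,x0:u+rad]
    b=(s>118).astype(np.uint8); n,l,st_,ce=cv2.connectedComponentsWithStats(b)
    # bright barrel-top component nearest to guess
    best=None
    for i in range(1,n):
        if st_[i,4]<150: continue
        d=np.hypot(ce[i][0]+x0-u,ce[i][1]+y0-v)
        if best is None or d<best[0]: best=(d,i)
    m=(l==best[1]).astype(np.uint8)
    k=max(cv2.findContours(m,cv2.RETR_CCOMP,cv2.CHAIN_APPROX_NONE)[0],key=cv2.contourArea)
    def W(k):
        w=plane(c,k.reshape(-1,2)+[x0,y0],.0605)[:,:2]*1000; r_=cv2.minAreaRect(w.astype(np.float32)); return [np.round(t,1) for t in r_]
    print('barrel',W(k))
    cs,hh=cv2.findContours(m,cv2.RETR_CCOMP,cv2.CHAIN_APPROX_NONE)
    for q,h_ in zip(cs,hh[0]):
        if h_[3]>=0 and cv2.contourArea(q)>30: print('hole',W(q))
E
python3 - <<'E'
from h import *
st(); c=cap('wrist'); np.save('w14.npy',c,allow_pickle=True)
slot(c,[.525,.418,.0605])
w=np.load('w4.npy',allow_pickle=True).item(); slot(w,[.525,.418,.0605])
w=np.load('w8.npy',allow_pickle=True).item(); slot(w,[.525,.418,.0605],40)
E
```

```text
t 80.28 p [509.7 331.5 165.3] yaw 179.99 q [ 0.575  0.434 -0.05   1.087  0.003  0.575] tilt out/side -0.0005 0.0027 F [-0.8  0.6 -1.3] w 0.011
barrel [array([529. , 421.9]), array([119.2, 123.5]), np.float64(0.2)]
hole [array([527.7, 463.5]), array([9.1, 5.7]), np.float64(8.2)]
hole [array([535.5, 429.1]), array([42.7, 36.1]), np.float64(2.5)]
hole [array([524. , 419.3]), array([22.8, 13.8]), np.float64(1.0)]
hole [array([486.1, 457.2]), array([4.8, 8.5]), np.float64(49.6)]
hole [array([479.2, 454.4]), array([11.2,  5.5]), np.float64(79.2)]
barrel [array([524.1, 418.1]), array([42.3, 44.2]), np.float64(89.8)]
hole [array([524.4, 417.6]), array([22.8, 15. ]), np.float64(1.2)]
barrel [array([529.3, 416.6]), array([51.9, 44.6]), np.float64(0.2)]
hole [array([524.1, 417.9]), array([17.1, 25.4]), np.float64(89.8)]
```

Request:
apply_moves(increments=[{"offset":[-6.8,43.4,0],"roll":-1},{"offset":[-6,43.5,0],"roll":0},{"offset":[0,0,30],"roll":0},{"offset":[0,0,20],"roll":0},{"offset":[0,0,0],"roll":0},{"offset":[0,0,0],"roll":0}])

```text
t: 81.08
eef_pos: [0.5222, 0.419, 0.1158]
eef_rot: [3.139, -0.001, -3.124]
contact_force: [0.2, 1.1, -1.0]
grip_width: 0.0114
gripper_force: 60.1
```

```bash
python3 - <<'E'
from h import *
go(.5233,.4183,.0995,-179)
c=cap('scene'); np.save('s14.npy',c,allow_pickle=True)
# blade: brass in scene view vs slot
P=proj(c,[[.5242,.4183,.0605],[.5242,.4183,.081]]).round(1); print(P)
h=cv2.cvtColor(c['color'],cv2.COLOR_RGB2HSV); u,v=P[1].astype(int)
m=(h[...,0]>14)&(h[...,0]<32)&(h[...,1]>70); ys,xs=np.where(m[v-25:v+25,u-25:u+25]); print(len(xs), xs.min()+u-25 if len(xs) else 0, xs.max()+u-25 if len(xs) else 0, (ys.min()+v-25,ys.max()+v-25) if len(ys) else 0)
E
```

```text
t 81.08 p [522.2 419.  115.8] yaw -178.99 q [0.675 0.567 0.046 1.049 0.003 0.657] tilt out/side 0.0004 0.0026 F [ 0.2  1.1 -1. ] w 0.0114
roll 0.01 offset [-1.1 -0.7 16.3] old-frame [-1.1 -0.7 16.3]
[[459.4 162.8]
 [461.  156.8]]
44 459 465 (np.int64(149), np.int64(157))
```

Request:
apply_moves(increments=[{"offset":[-1.1,-0.7,10],"roll":0},{"offset":[0,0,7],"roll":0},{"offset":[0,0,0],"roll":0},{"offset":[0,0,0],"roll":0}])

```text
t: 81.62
eef_pos: [0.5232, 0.4176, 0.0976]
eef_rot: [3.14, -0.002, -3.125]
contact_force: [-0.4, -0.6, -1.1]
grip_width: 0.0113
gripper_force: 60.1
```

Request:
apply_moves(increments=[{"offset":[0,0,3],"roll":0},{"offset":[0,0,2],"roll":0},{"offset":[0,0,0],"roll":0}])

```text
t: 82.0
eef_pos: [0.523, 0.4176, 0.0925]
eef_rot: [3.14, -0.003, -3.125]
contact_force: [-0.3, -0.0, -0.6]
grip_width: 0.0112
gripper_force: 60.1
```

Request:
apply_moves(increments=[{"offset":[0,0,2],"roll":0},{"offset":[0,0,2],"roll":0},{"offset":[0,0,0],"roll":0}])

```text
t: 82.38
eef_pos: [0.523, 0.4175, 0.0884]
eef_rot: [3.14, -0.003, -3.125]
contact_force: [0.7, 0.5, -1.1]
grip_width: 0.0115
gripper_force: 60.1
```

Request:
apply_moves(increments=[{"offset":[0,0,4],"roll":0},{"offset":[0,0,4],"roll":0},{"offset":[0,0,4],"roll":0},{"offset":[0,0,3],"roll":0},{"offset":[0,0,0],"roll":0}])

```text
t: 83.0
eef_pos: [0.5229, 0.4175, 0.0733]
eef_rot: [3.141, -0.003, -3.125]
contact_force: [-0.1, 0.3, -0.9]
grip_width: 0.0112
gripper_force: 60.1
```

Request:
apply_moves(increments=[{"offset":[0,0,2],"roll":0},{"offset":[0,0,2],"roll":0},{"offset":[0,0,0],"roll":0}])

```text
t: 83.38
eef_pos: [0.523, 0.4176, 0.0695]
eef_rot: [3.14, -0.003, -3.125]
contact_force: [0.8, 0.3, -1.4]
grip_width: 0.0112
gripper_force: 60.1
```

Request:
apply_moves(increments=[{"offset":[0,0,1.5],"roll":0},{"offset":[0,0,0],"roll":0}])

```text
t: 83.62
eef_pos: [0.5232, 0.4178, 0.0693]
eef_rot: [3.14, -0.002, -3.125]
contact_force: [-2.4, -1.5, 5.3]
grip_width: 0.0113
gripper_force: 60.9
```

Request:
apply_moves(increments=[{"offset":[0,0.15,0],"roll":8},{"offset":[0,0.15,0],"roll":8},{"offset":[0,0.15,0],"roll":8},{"offset":[0,0.15,0],"roll":8},{"offset":[0,0.15,0],"roll":8},{"offset":[0,0,0],"roll":0}])

```text
t: 84.38
eef_pos: [0.5234, 0.4191, 0.0693]
eef_rot: [3.14, -0.003, 2.462]
contact_force: [-2.5, 0.6, 5.1]
grip_width: 0.0112
gripper_force: 61.0
```

```bash
python3 - <<'E'
from h import *
o,*_=st(); print(np.round(o['ft_torque'],3))
E
```

```text
t 84.38 p [523.4 419.1  69.3] yaw 141.06 q [ 0.674  0.602 -0.019  0.95   0.003  1.353] tilt out/side 0.0004 0.0033 F [-2.5  0.6  5.1] w 0.0112
[-0.01   0.359 -0.014]
```

Request:
apply_moves(increments=[{"offset":[0,0.15,0],"roll":8},{"offset":[0,0.15,0],"roll":8},{"offset":[0,0.15,0],"roll":8},{"offset":[0,0.15,0],"roll":8},{"offset":[0,0.1,0],"roll":6},{"offset":[0,0,0],"roll":0}])

```text
t: 85.12
eef_pos: [0.5239, 0.4193, 0.0693]
eef_rot: [-3.14, -0.003, 1.799]
contact_force: [-1.9, 0.1, 5.8]
grip_width: 0.0111
gripper_force: 61.1
```

```bash
python3 - <<'E'
from h import *
o,*_=st(); print(np.round(o['ft_torque'],3))
E
```

```text
t 85.12 p [523.9 419.3  69.3] yaw 103.08 q [ 0.673  0.603 -0.017  0.951  0.003  2.016] tilt out/side 0.0001 0.0031 F [-1.9  0.1  5.8] w 0.0111
[-0.114  0.446 -0.025]
```

Request:
apply_moves(increments=[{"offset":[0,0,0],"roll":4},{"offset":[0,0,0],"roll":4},{"offset":[0,0,0],"roll":0}])

```text
t: 85.5
eef_pos: [0.524, 0.4192, 0.0693]
eef_rot: [-3.14, -0.003, 1.66]
contact_force: [-2.2, -1.0, 6.0]
grip_width: 0.011
gripper_force: 61.1
```

```bash
python3 - <<'E'
from h import *
o,*_=st(); print(np.round(o['ft_torque'],3))
E
```

```text
t 85.5 p [524.  419.2  69.3] yaw 95.09 q [ 0.673  0.603 -0.017  0.951  0.003  2.155] tilt out/side 0.0002 0.003 F [-2.2 -1.   6. ] w 0.011
[-0.146  0.448  0.033]
```

Request:
apply_moves(increments=[{"offset":[0,0,0],"roll":4},{"offset":[0,0,0],"roll":3},{"offset":[0,0,0],"roll":0}])

```text
t: 85.88
eef_pos: [0.524, 0.4192, 0.0693]
eef_rot: [-3.14, -0.002, 1.538]
contact_force: [-2.1, -1.6, 5.9]
grip_width: 0.0115
gripper_force: 61.1
```

```bash
python3 - <<'E'
from h import *
o,*_=st(); print(np.round(o['ft_torque'],3))
E
```

```text
t 85.88 p [524.  419.2  69.3] yaw 88.09 q [ 0.673  0.603 -0.017  0.951  0.003  2.277] tilt out/side 0.0003 0.0029 F [-2.1 -1.6  5.9] w 0.0115
[-0.078  0.32  -0.028]
```

Request:
apply_moves(increments=[{"offset":[0,0,0],"roll":3},{"offset":[0,0,0],"roll":2},{"offset":[0,0,0],"roll":0}])

```text
t: 86.25
eef_pos: [0.5241, 0.4193, 0.0693]
eef_rot: [-3.14, -0.002, 1.451]
contact_force: [-1.7, -0.4, 5.7]
grip_width: 0.0111
gripper_force: 61.0
```

```bash
python3 - <<'E'
from h import *
o,p,R,q=st(); print(np.round(o['ft_torque'],3),o['joint_efforts'][5])
c=cap('wrist'); g=cv2.cvtColor(c['color'],cv2.COLOR_RGB2GRAY); 
u,v=proj(c,[[.524,.4185,.0605]])[0]; print(u,v)
a=cap('scene'); g=cv2.cvtColor(a['color'],cv2.COLOR_RGB2GRAY)
u,v=proj(a,[[.524,.4185,.0605]])[0].round().astype(int); print(u,v); print(g[v-14:v+22:2,u-24:u+26:2])
w=np.load('s6.npy',allow_pickle=True).item(); g=cv2.cvtColor(w['color'],cv2.COLOR_RGB2GRAY); print(g[v-14:v+22:2,u-24:u+26:2])
E
```

```text
t 86.25 p [524.1 419.3  69.3] yaw 83.15 q [ 0.673  0.603 -0.017  0.951  0.003  2.364] tilt out/side 0.0006 0.0028 F [-1.7 -0.4  5.7] w 0.0111
[-0.066  0.303  0.306] 0.3426109906286001
316.7995401600258 247.28615420596327
459 163
[[154 159 159 156 157 157 154 157 156 156 143  97  43  48  49  48  55  44
   45  45  45  54  46 121 158]
 [152 153 152 152 153 156 155 157 156 156 105  47  50  67  48  50  48  46
   45  45  41  65 162 155 155]
 [160 158 155 155 156 156 156 156 156 152  37  50  45 111  71  46  46  45
   60  81 122 160 155 154 152]
 [155 156 156 156 154 154 156 155 153 139  43  45  51 113  44  51  45 165
  156 155 155 154 154 155 154]
 [158 157 159 154 157 157 156 158 158 110  43  44  65 109  45  48  71 157
  153 154 153 152 154 153 152]
 [158 157 158 155 155 155 155 157 162  49  45  45  95 108  45  48  85 154
  152 154 153 153 154 153 148]
 [158 157 158 156 156 156 155 182 184  37  45  45 111  58  49  72 161 153
  152 151 151 153 156 152 154]
 [159 157 159 159 156 150 131 121 174  39  41  40  68 116 144 195 194 159
  151 154 154 153 150 150 153]
 [159 156 147 151 142 143 129 1
[... 2210 characters left out ...]
15 115 112 115 121 120 121 120 121 147
  145 151 153 152 152 151 153]
 [ 93  92  90 129 147 146  54  50  89 116 110 119 121 120 118 109  86 148
  146 143 144 153 155 152 150]
 [ 92  92  92  89 131 214 178  73  47  71 113 122 118  71  47  46  97 146
  146 146 145 151 157 155 152]
 [ 94  91  91  91  88 110 145 150 112  72  57  47  45  50  56 126 147 146
  144 146 142 123 144 150 153]
 [154 107  90  90  91  90 103 147 147 147 148 149 152 153 148 200 172 147
  136  94  95  98 157 156 153]
 [155 160 105  87  90  91  89  95 144 143 145 146 147 148 147 136 109  94
   96  93  93 108 155 154 155]
 [158 159 160 114  88  90  89  89  92 146 149 150 144 126  92  94  96  95
   92  93  89 141 154 155 157]]
```

Torque jumped to 0.31 N m, so the key is at its stop. Easing off, releasing and rising.

Request:
apply_moves(increments=[{"offset":[0,0,-1],"roll":-2},{"offset":[0,0,0],"roll":0}])

```text
t: 86.6
eef_pos: [0.524, 0.4193, 0.0693]
eef_rot: [-3.139, -0.002, 1.485]
contact_force: [-0.1, 1.1, 1.9]
grip_width: 0.0109
gripper_force: 60.3
```

Request:
apply_moves(increments=[{"offset":[0,0,0],"roll":0},{"offset":[0,0,0],"roll":0},{"offset":[0,0,0],"roll":0},{"offset":[0,0,0],"roll":0},{"offset":[0,0,-10],"roll":0},{"offset":[0,0,-20],"roll":0},{"offset":[0,0,-40],"roll":0},{"offset":[0,0,-50],"roll":0},{"offset":[0,0,0],"roll":0},{"offset":[0,0,0],"roll":0}], jaw=-0.3)

```text
t: 87.85
eef_pos: [0.5242, 0.4187, 0.1897]
eef_rot: [-3.14, -0.002, 1.483]
contact_force: [0.1, -0.3, -0.9]
grip_width: 0.0551
gripper_force: 0.0
```

```bash
python3 - <<'E'
from h import *
st(); c=cap('wrist'); np.save('w15.npy',c,allow_pickle=True)
v=cv2.GaussianBlur(cv2.cvtColor(c['color'],cv2.COLOR_RGB2HSV)[...,2],(3,3),0)
u0,v0=proj(c,[[.5242,.4185,.1025]])[0].round().astype(int); print('expected top px',u0,v0)
for zz in (.1025,):
  for lo,hi in ((0,50),(14,50)):
    m=((v>=lo)&(v<hi)).astype(np.uint8)*255; m[:, :u0-45]=0; m[:,u0+45:]=0; m[v0+45:]=0; m=cv2.morphologyEx(m,cv2.MORPH_OPEN,np.ones((3,3),np.uint8))
    print(rects(c,m>0,zz,amin=100,amax=9000,close=3))
# barrel top & tray/blocks via top camera
t=cap('top'); np.save('t15.npy',t,allow_pickle=True); g=cv2.cvtColor(t['color'],cv2.COLOR_RGB2GRAY)
u,w=proj(t,[[.565,.166,.028]])[0].round().astype(int)
print('tray front col', [(int(y),int(g[y,300])) for y in range(140,170,2)], 'top px for tab', proj(t,[[.60,.167,.08]]).round(1))
E
```

```text
t 87.85 p [524.2 418.7 189.7] yaw 84.97 q [0.673 0.532 0.181 1.219 0.003 2.331] tilt out/side -0.0002 0.0025 F [ 0.1 -0.3 -0.9] w 0.0551
expected top px 317 205
[(318, 199, 525.2, 422.9, 44.7, 10.6, 87.2), (341, 178, 545.9, 440.2, 25.0, 5.7, -81.0), (312, 162, 522.6, 456.2, 25.9, 6.4, 9.2)]
[(318, 199, 525.2, 422.9, 44.7, 10.6, 87.2), (341, 178, 545.9, 440.2, 25.0, 5.7, -81.0), (312, 162, 522.6, 456.2, 25.9, 6.4, 9.2)]
tray front col [(140, 77), (142, 60), (144, 69), (146, 119), (148, 64), (150, 60), (152, 55), (154, 55), (156, 60), (158, 61), (160, 58), (162, 58), (164, 56), (166, 60), (168, 58)] top px for tab [[268.4 160.5]]
```

```bash
python3 - <<'E'
from h import *
t=np.load('t15.npy',allow_pickle=True).item(); print((plane(t,[(300,147.5)],.028)*1000).round(1))
w=np.load('w15.npy',allow_pickle=True).item(); g=cv2.cvtColor(w['color'],cv2.COLOR_RGB2GRAY)
h=cv2.cvtColor(t['color'],cv2.COLOR_RGB2HSV)
for y in (150,145): print([int(x) for x in h[y,236:310:4,2]])
s=cap('scene'); v=cv2.cvtColor(s['color'],cv2.COLOR_RGB2GRAY)
# tab top edge in scene: dark region near projected home tab
m=(v<60).astype(np.uint8); u0,v0=proj(s,[[.606,.167,.06]])[0].round().astype(int); n,l,st_,ce=cv2.connectedComponentsWithStats(m)
print(u0,v0,[(x.tolist(),c_.round(0).tolist()) for x,c_ in zip(st_,ce) if x[4]>80 and abs(c_[0]-u0)<60 and abs(c_[1]-v0)<50])
print(proj(s,[[x,.167+dy,z] for x in (.600,.588) for dy in (-.035,.035) for z in (.08,)]).round(1))
E
```

```text
[[656.7  73.1  28. ]]
[67, 61, 64, 60, 59, 60, 57, 64, 189, 189, 145, 59, 62, 63, 62, 60, 64, 61, 123]
[72, 70, 71, 77, 73, 72, 85, 86, 86, 100, 100, 104, 119, 120, 123, 111, 110, 119, 96]
402 210 [([392, 203, 27, 24, 325], [405.0, 214.0])]
[[390.1 207.4]
 [413.7 198.4]
 [387.3 204.4]
 [410.7 195.5]]
```

```bash
python3 -c "
from h import *
print(r.close_job())"
```

```text
the job is handed in; nothing more can be done
None
```

I handed the job in after about 88 s of robot time; my checks show all three blocks flush, the tray clicked home, and the key fully in and turned clockwise to its stop, but no verdict came back (block seating was last seen before the tray went under the press).

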